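Reload and lock the purged specimen holder

TASK

The specimen holder is still locked and its purge valve on: first shut the valve by turning its black ball knob clockwise to its stop, then swing the clamp's red handle back to its open stop. Lay every black specimen puck flat in a pocket of its own and push the handle over its centre until the clamp locks and the bridges sit over the pucks; only then open the valve again, counter-clockwise as far as it goes. Leave the timer, calculator and label roll where they are.

Things in the scene. Friction and masses are not known exactly. Their poses are not given: they have to be found in the camera images.
- holder: Fixed specimen holder: aluminium base 80 x 325 x 6 mm, blue deck 64 x 186 mm (top 27 mm above the bench), toggle clamp on the base's -y end. Origin on the bench under the deck's middle; y runs along the row of four pockets, away from the clamp; z up. Pockets: round, 33 mm wide, 9 mm deep, chamfered, in line at y = -66, -22, 22, 66 mm; the floor is 18 mm above the bench.
- bridge_0 (a point): Middle of pocket 0's steel bridge; each pocket has one and all move with the clamp. Crossbar 38 mm along x, 6 mm wide, underside 39.5 and top 44.5 mm above the bench, posts 15.5 mm either side of the row. It is 22 mm to the -y side of the pocket's centre when open (pocket free; fingers fit on the pocket's two x sides), 11 mm when locked (over the puck's edge, 1.5 mm above it).
- pocket_0 (a point): Centre of pocket 0's mouth, on the deck's top face (27 mm above the bench), 9 mm above the pocket's floor; axes as the holder's. Any puck may go in any pocket.
- pocket_1 (a point): Centre of pocket 1's mouth, on the deck's top face (27 mm above the bench), 9 mm above the pocket's floor; axes as the holder's. Any puck may go in any pocket.
- pocket_2 (a point): Centre of pocket 2's mouth, on the deck's top face (27 mm above the bench), 9 mm above the pocket's floor; axes as the holder's. Any puck may go in any pocket.
- pocket_3 (a point): Centre of pocket 3's mouth, on the deck's top face (27 mm above the bench), 9 mm above the pocket's floor; axes as the holder's. Any puck may go in any pocket.
- clamp_handle (a joint): Angle of the red toggle handle about the holder's x: 0 = locked stop, leaning 0.52 rad from upright towards the pockets (+y); 1.2 = open stop, leaning 0.68 rad away from them. Over-centre point at 0.35: below it a spring drives it to the locked stop, above it towards open, where it stays. Pushed 60 mm above the pivot it takes about 11 N either way.
- clamp_pivot (a point): Pivot of the handle, 50 mm above the bench, on the holder's middle line at its y = -165 mm, between two steel cheeks whose tops are 58 mm above the bench; axes as the holder's.
- handle_grip (a point): Point on the red handle's axis, 90 mm from the pivot; the grip is 16 to 20 mm thick, from 34 to 115 mm from the pivot.
- puck_0: Loose specimen puck (may be absent): black resin disc 28 mm across and 20 mm high, 30 g, with a small metal piece showing on both faces; either face may be up. Origin at its centre, z along its axis; lies flat on the bench at the start (origin 10 mm up).
- puck_1: Loose specimen puck (may be absent): black resin disc 28 mm across and 20 mm high, 30 g, with a small metal piece showing on both faces; either face may be up. Origin at its centre, z along its axis; lies flat on the bench at the start (origin 10 mm up).
- puck_2: Loose specimen puck (may be absent): black resin disc 28 mm across and 20 mm high, 30 g, with a small metal piece showing on both faces; either face may be up. Origin at its centre, z along its axis; lies flat on the bench at the start (origin 10 mm up).
- puck_3: Loose specimen puck (may be absent): black resin disc 28 mm across and 20 mm high, 30 g, with a small metal piece showing on both faces; either face may be up. Origin at its centre, z along its axis; lies flat on the bench at the start (origin 10 mm up).
- valve: Fixed purge valve: grey block 70 x 70 x 26 mm, origin on the bench under its middle, z up, brass outlet on its +x side; a black ball knob stands on it. Red dot on its top = closed, green dot = open.
- valve_knob (a joint): Angle of the ball knob about its vertical axis, counter-clockwise from above: 0 = closed stop (white pointer at the red dot), 1.75 = open stop (pointer at the green dot). Starts anywhere from 1.3 to 1.75, stays where it is left; friction about 0.06 N m.
- ball_center (a point): Centre of the smooth black ball knob, 38 mm across, 68 mm above the bench on a 14 mm stem; turns with the knob. It slips away from fingers that do not close across its widest part.
- screen_corner (a point): Lower left front corner of the solid monitor screen at the back right. The screen is upright and thin, runs 545 mm from this corner to the right (world -y, going 185 mm farther away in x per metre) and 325 mm up. Keep the gripper and arm on the near side of it.
- timer: Bystander: white bench timer 44 x 64 x 33 mm, loose; origin under its middle on the bench.
- calculator: Bystander: dark calculator 110 x 75 x 23 mm, loose; origin under its middle on the bench.
- label_roll: Bystander: white roll of labels 74 mm across and 30 mm high, loose; origin under its middle on the bench.

How it is judged (in metres and radians):
On the way, in this order (a step that is already met when the one before it is completed fails the run):
1. the purge valve is turned fully closed (value of joint valve_knob below 0.13 rad), for 0.2 s.
2. the clamp handle is swung back to its open stop (value of joint clamp_handle above 1.05 rad), for 0.2 s.
3. every puck lies flat in a pocket, with the clamp open (z of puck_0 in the frame of holder between 0.024 and 0.0325 m and x of puck_0 in the frame of holder between -0.006 and 0.006 m and y of puck_0 in the frame of holder between -0.08 and 0.08 m and angle between the z axis of each of puck_0, puck_1, puck_2, puck_3 and the z axis of holder, either way round below 0.2 rad and z of puck_1 in the frame of holder between 0.024 and 0.0325 m and x of puck_1 in the frame of holder between -0.006 and 0.006 m and y of puck_1 in the frame of holder between -0.08 and 0.08 m and z of puck_2 in the frame of holder between 0.024 and 0.0325 m and x of puck_2 in the frame of holder between -0.006 and 0.006 m and y of puck_2 in the frame of holder between -0.08 and 0.08 m and z of puck_3 in the frame of holder between 0.024 and 0.0325 m and x of puck_3 in the frame of holder between -0.006 and 0.006 m and y of puck_3 in the frame of holder between -0.08 and 0.08 m and value of joint clamp_handle above 1.05 rad), for 0.2 s.
4. the clamp is locked over the pucks (z of puck_0 in the frame of holder between 0.024 and 0.0325 m and x of puck_0 in the frame of holder between -0.006 and 0.006 m and y of puck_0 in the frame of holder between -0.08 and 0.08 m and angle between the z axis of each of puck_0, puck_1, puck_2, puck_3 and the z axis of holder, either way round below 0.2 rad and z of puck_1 in the frame of holder between 0.024 and 0.0325 m and x of puck_1 in the frame of holder between -0.006 and 0.006 m and y of puck_1 in the frame of holder between -0.08 and 0.08 m and z of puck_2 in the frame of holder between 0.024 and 0.0325 m and x of puck_2 in the frame of holder between -0.006 and 0.006 m and y of puck_2 in the frame of holder between -0.08 and 0.08 m and z of puck_3 in the frame of holder between 0.024 and 0.0325 m and x of puck_3 in the frame of holder between -0.006 and 0.006 m and y of puck_3 in the frame of holder between -0.08 and 0.08 m and value of joint clamp_handle below 0.08 rad), for 0.2 s.
5. the purge valve is turned fully open (value of joint clamp_handle below 0.08 rad and value of joint valve_knob above 1.62 rad), for 0.2 s.
At the end, for the whole second after the job is handed in: Every puck present lies at rest, flat (0.2 rad, either face up) in a pocket: centre within 6 mm of the row's middle line and 24 to 32.5 mm above the bench; the clamp is locked (clamp_handle below 0.08 rad); the valve is fully open (valve_knob above 1.62 of 1.75 rad) (all of step 5 and z of puck_0 in the frame of holder between 0.024 and 0.0325 m and x of puck_0 in the frame of holder between -0.006 and 0.006 m and y of puck_0 in the frame of holder between -0.08 and 0.08 m and angle between the z axis of each of puck_0, puck_1, puck_2, puck_3 and the z axis of holder, either way round below 0.2 rad and z of puck_1 in the frame of holder between 0.024 and 0.0325 m and x of puck_1 in the frame of holder between -0.006 and 0.006 m and y of puck_1 in the frame of holder between -0.08 and 0.08 m and z of puck_2 in the frame of holder between 0.024 and 0.0325 m and x of puck_2 in the frame of holder between -0.006 and 0.006 m and y of puck_2 in the frame of holder between -0.08 and 0.08 m and z of puck_3 in the frame of holder between 0.024 and 0.0325 m and x of puck_3 in the frame of holder between -0.006 and 0.006 m and y of puck_3 in the frame of holder between -0.08 and 0.08 m and linear speed of each of puck_0, puck_1, puck_2, puck_3 below 0.02 m/s); the robot touches nothing.
It fails at once if the timer is moved more than 2.5 cm (distance of timer from where it was at the start of the episode above 0.025 m).
It fails at once if the calculator is moved more than 2.5 cm (distance of calculator from where it was at the start of the episode above 0.025 m).
It fails at once if the label roll is moved more than 2.5 cm (distance of label_roll from where it was at the start of the episode above 0.025 m).
Of puck_0, puck_1, puck_2, puck_3 only 2 to 4 are there at a start; the rules pass over those that are not, and their reading is None.
At some moment in a run one of puck_0, puck_1, puck_2, puck_3 may be knocked a few centimetres aside while the robot is not near it.
Once in a run the grip may slacken for a moment while it holds something.
It also fails if it takes over 210 s, if anything falls off the work surface, if the arm or the gripper's body presses on something with over 40 N, if the wrist force passes 120 N, or if a joint passes its speed limit or range.

ROBOT

A 6-joint arm with a two-finger parallel gripper is mounted at the origin on a cart in front of the work surface, level with it; the furniture and walls round the work are solid. World frame = base frame: x ahead of the robot, y to its left, z up, the work surface at z = 0. Lengths are in m, angles in degrees, forces in N, time in s.
With the tool pointing down it reaches from about 0.25 to 0.85 m from the base axis. Payload 12.5 kg.
Tool frame: the origin (TCP) lies between the finger pads; the fingertips stand 11 mm ahead of it and the grasp point (between the pads) lies 8 mm behind it (nose_length is the distance from the TCP to the fingertips, in m); z points along the fingers, y is the line along which they close (so a half turn about z gives the same grasp; the last joint's range is limited). The gripper opens to 93 mm and grips with 3 to 60 N. Pads are 15 mm wide; open, the fingers measure 128 mm over their backs; the gripper's body (75 mm by 188 mm) begins 65 mm behind the grasp point.
Start: joints at [67.575, 20.094, 94.641, -0, 65.266, -4.847], TCP at [0.166, 0.524, 0.23] pointing down, gripper open.
Joint ranges: [-157.81, 157.81], [-45, 120.19], [0.68, 151.7], [-89.99, 269.99], [4.06, 180], [-164.3, 164.3]. Speed limits (degrees/s): [127.2, 127.2, 159.86, 180, 180, 180].

INTERFACE

Orientations are given as a 3x3 rotation matrix whose columns are the frame's x, y, z axes.
In Python, from bench import sense, read_camera, close_job, find_in, nose_length gives the robot as it stands.
- The arm moves only by the tool servo_tool, never from a script. Its argument "series" is a list that holds one entry, the list of rows, each a list of 7 numbers: the turn, a rotation vector about the tool's x, y, z in degrees, then the shift along the tool's x, y, z in mm, then the finger opening in mm, from 0 to 93. A call has 1 to 12 rows; each row is the pose to reach, as a shift and turn from the pose commanded when the call began, along the tool's axes at that moment; what a row does not reach only later rows make up. A row lasts 1/10 s, in which the tool goes at most 50 mm and 8.59 degrees, less where a joint would pass 70% of its speed; a pose out of reach is approached as far as the arm can. A call with a gripper value outside its range is refused whole. The fingers move at their own pace and stop on an object; "force" is the grip in N (left out, the last holds). Time passes only in rows, so rows that repeat a pose let the fingers close. It gives the time, the measured TCP pose, the force, the opening and the grip force at its end, in the units of the state.
- sense(): the state, without advancing time (a new reading comes with each control period).
- read_camera(name): name is "scene" or "top" or "wrist"; returns a dict with "img" (420x560x3 uint8, red, green, blue), "z_map" (420x560 float32, m along the optical axis (not along the pixel's ray), 0 where there is no reading), "fx", "fy", "cx", "cy" (pixels), "R" (3x3) and "t" (3): a world point X has camera coordinates R X + t; the wrist camera has in their place "tool_from_camera" (4x4, takes a point from camera to tool coordinates, whose origin is the TCP and whose axes are the flange's). Camera axes: x right, y down, z forward; pixel columns grow to the right and rows downward; lengths in m; the calibration is good to about 2 mm. A picture is of the moment at which its call begins: read the wrist's pose just before it.
- close_job(): hands the job in; it is judged then, once.
Trained networks look in a picture, given as the dict that the camera call returned (one of the last four; its "shot" number tells which), for a name from the list of things; names that differ only in an ending like _2 or _b are one class to them, and where a whole thing is asked for, a point or a joint stands for the part that bears it (a point fixed in the world has none). Each returns a list of dicts, best first, with "conf" (0 to 1); they miss things now and then, are a little off and sometimes report something else, mostly with a low value. They report only what shows in the picture. A call takes as long as a camera call.
- find_in(target, picture): "centre" ([column, row] in pixels, amid what is visible of it).
The state is a dict: "time": time; "q": joint angles; "qvel": joint speeds; "effort": joint torques, N m; "tool_pos": TCP position; "tcp_rot": TCP orientation; "contact_force": force on the tool from outside, world axes, zero at the start; "ft_torque": the same for the moment, N m; "opening": opening from 0.0 (shut) to 1.0 (fully open); "finger_force": force on a finger pad.
Only numpy, scipy, OpenCV 4.12 (cv2) and the standard library are available. Lean on these libraries where they do the work, as an engineer would, in place of code of your own. Each camera call takes 0.05 s, during which the arm holds its last target. There are 200 camera calls.

## Working session

There is one attempt and no reset: what is moved stays moved. The work goes in short steps, Python scripts to look and compute and a tool call to move; the robot and the scene stay as the last step left them, time stands still between calls to the robot, and variables do not carry over. Pictures are saved under pics/ and viewed, at most 14 in all, crops included, and the job is handed in when it is done.

Besides the shell and the picture viewer there is one more tool, called by a JSON object that holds its "op" and its "data". servo_tool: Moves the arm, as the interface text tells. Its arguments: {"type":"object","properties":{"series":{"type":"array"},"force":{"type":"number"}},"required":["series"]}

```bash
mkdir -p pics; ls; python3 - <<'E'
from bench import *
import cv2,numpy as np
print(sense()); print(nose_length)
for n in("scene","top"):
    p=read_camera(n); cv2.imwrite(f"pics/{n}0.png",p["img"][:,:,::-1]); np.savez(f"{n}0.npz",**{k:v for k,v in p.items()})
    print(n,p["R"],p["t"],p["fx"],p["cx"],p["cy"])
    for t in("holder","puck_0","valve","ball_center","clamp_handle","timer","calculator","label_roll"):
        print(t,[(d["centre"],round(d["conf"],2)) for d in find_in(t,p)])
E
```

```text
pics
{'time': 0.0, 'q': array([ 6.75738115e+01,  2.01252969e+01,  9.46771810e+01, -2.68609335e-03,
        6.52659666e+01, -4.84717018e+00]), 'qvel': array([ 0.02861044, -0.03780812,  0.00616712, -0.00706207,  0.00430554,
       -0.02494874]), 'effort': array([ 9.37327932e-04, -4.97336841e+01, -2.85260850e+01,  7.00007798e-02,
        2.58600677e-02, -1.10969454e-04]), 'tool_pos': array([0.1659681 , 0.52400677, 0.22909072]), 'tcp_rot': array([[-9.53307251e-01,  3.02001840e-01, -4.16364862e-04],
       [ 3.02002122e-01,  9.53306594e-01, -1.12048266e-03],
       [ 5.85355442e-05, -1.19390732e-03, -9.99999286e-01]]), 'contact_force': array([-0.33617016, -0.1211868 , -0.73583539]), 'ft_torque': array([-0.00441944, -0.01174013, -0.00544017]), 'finger_force': 0.0, 'opening': 0.9995741966538444}
0.011
scene [[ 0.7102677  -0.70392963 -0.00169215]
 [-0.46401911 -0.46638669 -0.75310672]
 [ 0.52934494  0.53569257 -0.6578962 ]] [-0.34135741  0.36939178  0.79188873] 396.7781020021292 274.2157910897589 213.8378597494335
holder [([240.5, 224.0], 0.74)]
puck_0 [([287.2, 290.8], 0.58)]
valve [([360.0, 356.2], 0.69)]
ball_center [([359.2, 341.1], 0.53)]
clamp_handle [([247.5, 218.9], 0.69), ([171.7, 202.2], 0.65)]
timer [([238.9, 282.5], 0.8)]
calculator [([171.4, 204.8], 0.56)]
label_roll [([304.4, 200.1], 0.73)]
top [[ 0.00456046 -0.99992783 -0.01111445]
 [-0.99452106 -0.00337446 -0.10448191]
 [ 0.10443686  0.01153004 -0.99446468]] [0.04647897 0.54226982 1.35338659] 424.2978248695872 277.42121152842367 208.25910030942225
holder [([229.9, 215.8], 0.6)]
puck_0 [([333.1, 231.8], 0.5), ([316.3, 239.2], 0.5), ([289.2, 261.7], 0.25)]
valve [([382.4, 245.5], 0.65)]
ball_center [([385.1, 242.4], 0.66)]
clamp_handle [([252.2, 214.8], 0.61)]
timer [([286.5, 261.0], 0.57)]
calculator [([164.8, 238.8], 0.92), ([251.4, 155.9], 0.74)]
label_roll [([247.3, 145.8], 0.74)]
```

```bash
python3 - <<'E'
import cv2
a=cv2.imread("pics/top0.png");cv2.imwrite("pics/top0c.png",cv2.resize(a[110:310,130:430],None,fx=2.66,fy=2.66,interpolation=cv2.INTER_CUBIC))
E
```

```text
(no output)
```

View pics/scene0.png

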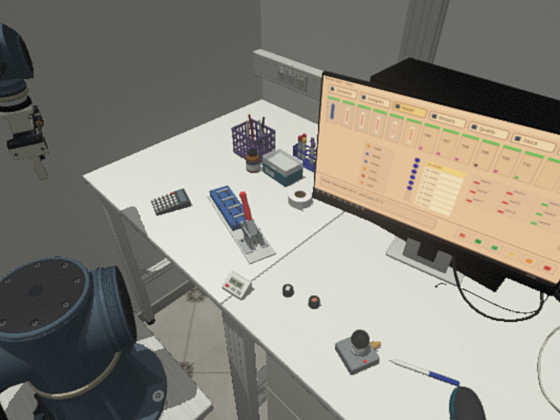

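View pics/top0c.png

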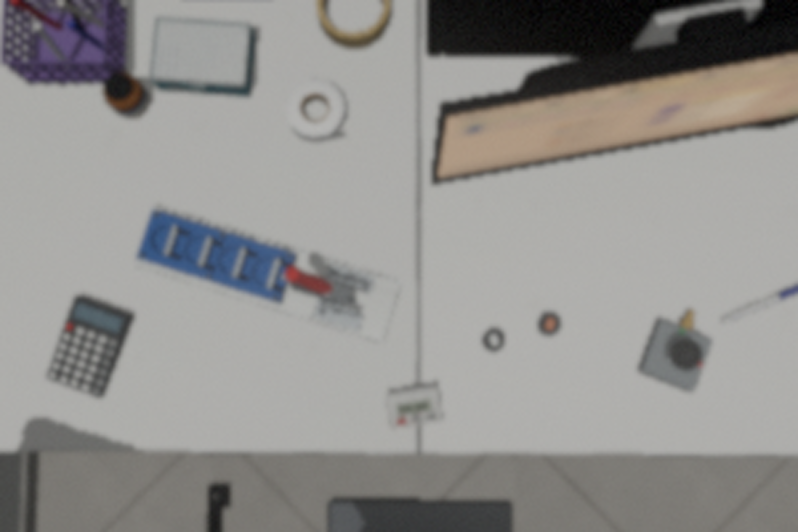

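The scene shows the holder with the locked red handle (top crop 310,280), the valve knob (685,350) and two pucks (493,340 and 549,323). The timer, calculator and label roll are clear of them. Next I measure.

```bash
cat > h.py <<'E'
import numpy as np,cv2
from bench import *
def cam(p,pose=None):
    if "tool_from_camera" in p:
        T=np.array(p["tool_from_camera"]); s=pose; W=np.eye(4);W[:3,:3]=s["tcp_rot"];W[:3,3]=s["tool_pos"]
        M=W@T; return M[:3,:3],M[:3,3]
    R=np.array(p["R"]);return R.T,-R.T@np.array(p["t"])
def world(p,pose=None):
    "per-pixel world points from depth"
    A,o=cam(p,pose);z=np.asarray(p["z_map"],float);v,u=np.mgrid[:z.shape[0],:z.shape[1]]
    P=np.stack([(u-p["cx"])/p["fx"]*z,(v-p["cy"])/p["fy"]*z,z],-1)@A.T+o
    P[z<=0]=np.nan;return P
def onplane(p,uv,h,pose=None):
    A,o=cam(p,pose);uv=np.atleast_2d(uv).astype(float)
    d=np.c_[(uv[:,0]-p["cx"])/p["fx"],(uv[:,1]-p["cy"])/p["fy"],np.ones(len(uv))]@A.T
    return o+d*((h-o[2])/d[:,2])[:,None]
def shot(n,name=None):
    s=sense();p=read_camera(n)
    if name: cv2.imwrite(f"pics/{name}.png",p["img"][:,:,::-1])
    return p,s
def tomove(target,zdeg,s=None):
    "target TCP, tool pointing down, closing line y at world angle zdeg (mod 180): print shift in tool mm and turn"
    from scipy.spatial.transform import Rotation as Ro
    s=s or sense();R=s["tcp_rot"]
    sh=R.T@(np.array(target)-s["tool_pos"])*1000
    best=None
    for k in(0,180):
        a=np.radians(zdeg+k);y=np.array([np.cos(a),np.sin(a),0]);z=np.array([0,0,-1.]);x=np.cross(y,z)
        rv=Ro.from_matrix(R.T@np.c_[x,y,z]).as_rotvec(degrees=True)
        if best is None or np.linalg.norm(rv)<np.linalg.norm(best):best=rv
    return np.round(best,2),np.round(sh,1)
E
cat > m.py <<'E'
from h import *
for n in("scene","top"):
    p=dict(np.load(n+"0.npz",allow_pickle=True));W=world(p);hsv=cv2.cvtColor(p["img"],cv2.COLOR_RGB2HSV).astype(int)
    z=W[...,2];ok=np.isfinite(z)
    on=ok&(W[...,0]>.15)&(W[...,0]<.9)&(abs(W[...,1])<.8)
    blue=on&(hsv[...,0]>100)&(hsv[...,0]<122)&(hsv[...,1]>120)&(z>.02)&(z<.033)&(W[...,1]>0)
    q=W[blue];print(n,"blue",len(q),q.mean(0)); 
    r=cv2.minAreaRect((q[:,:2]*1000).astype(np.float32));print(r)
    def blob(m,c,rad):
        m=m&(np.hypot(W[...,0]-c[0],W[...,1]-c[1])<rad);q=W[m];return q
    # things above bench on right half
    m=(on&(z>.008)&(z<.15)).astype(np.uint8)
    k,l,st,ce=cv2.connectedComponentsWithStats(m)
    for i in range(1,k):
        if st[i,4]>15:
            q=W[l==i];print(st[i,4],ce[i].round(),"mean",q.mean(0).round(3),"med",np.median(q,0).round(3),"zmax",q[:,2].max().round(3),cv2.minAreaRect((q[:,:2]*1000).astype(np.float32)))
E
python3 m.py
```

```text
scene blue 347 [0.56288916 0.26546318 0.02718934]
((701.7059326171875, 247.66159057617188), (178.65687561035156, 391.79571533203125), 83.31511688232422)
6967 [119. 136.] mean [0.494 0.78  0.079] med [0.474 0.78  0.08 ] zmax 0.15 ((524.9697875976562, 780.0919799804688), (749.9108276367188, 20.059646606445312), 0.09718334674835205)
2776 [270. 152.] mean [0.807 0.353 0.062] med [0.799 0.358 0.064] zmax 0.145 ((809.4400634765625, 361.9092102050781), (164.68299865722656, 313.380859375), 7.8580241203308105)
1757 [239. 217.] mean [0.523 0.192 0.038] med [0.516 0.184 0.028] zmax 0.15 ((528.9369506835938, 202.0585479736328), (322.57342529296875, 76.82125854492188), 73.83676147460938)
405 [300. 197.] mean [0.73  0.138 0.026] med [0.729 0.137 0.029] zmax 0.034 ((733.1004638671875, 140.20004272460938), (82.03499603271484, 69.20342254638672), 43.572635650634766)
614 [171. 201.] mean [0.439 0.414 0.018] med [0.439 0.413 0.018] zmax 0.027 ((439.8018493652344, 419.4781494140625), (78.76067352294922, 109.9386978149414), 71.09054565429688)
2782 [442. 265.] mean [ 0.773 -0.309  0.035] med [ 0.767 -0.31
[... 4620 characters left out ...]
32 -0.292  0.036] med [ 0.431 -0.291  0.026] zmax 0.089 ((441.6167297363281, -300.9948425292969), (71.61527252197266, 95.63711547851562), 69.0714340209961)
56 [336. 232.] mean [ 0.467 -0.143  0.019] med [ 0.466 -0.142  0.02 ] zmax 0.025 ((467.69091796875, -142.63307189941406), (25.274812698364258, 22.994667053222656), 89.74637603759766)
55 [315. 238.] mean [ 0.447 -0.075  0.019] med [ 0.446 -0.074  0.019] zmax 0.024 ((447.92669677734375, -74.17929077148438), (25.373676300048828, 23.111116409301758), 89.45057678222656)
267 [285. 263.] mean [0.367 0.023 0.025] med [0.368 0.023 0.026] zmax 0.038 ((366.1745300292969, 22.53057289123535), (43.77361297607422, 63.749290466308594), 9.634238243103027)
```

{"op": "servo_tool", "data": {"series": [[[0, 0, 0, -461, -613, -100, 93], [0, 0, 0, -461, -613, -100, 93], [0, 0, 0, -461, -613, -100, 93], [0, 0, 0, -461, -613, -100, 93], [0, 0, 0, -461, -613, -100, 93], [0, 0, 0, -461, -613, -100, 93], [0, 0, 0, -461, -613, -100, 93], [0, 0, 0, -461, -613, -100, 93], [0, 0, 0, -461, -613, -100, 93], [0, 0, 0, -461, -613, -100, 93], [0, 0, 0, -461, -613, -100, 93], [0, 0, 0, -461, -613, -100, 93]]]}}

```text
time: 2.1
tool_pos: [0.3635, -0.0392, 0.3078]
tcp_rot: [[-0.953, 0.302, 0.001], [0.302, 0.953, -0.0], [-0.001, 0.0, -1.0]]
contact_force: [1.0, 1.4, 0.5]
opening: 1.001
finger_force: 0.0
```

{"op": "servo_tool", "data": {"series": [[[0, 0, 0, -102, -136, -25, 93], [0, 0, 0, -102, -136, -25, 93], [0, 0, 0, -102, -136, -25, 93], [0, 0, 0, -102, -136, -25, 93], [0, 0, 0, -102, -136, -25, 93], [0, 0, 0, -102, -136, -25, 93]]]}}

```text
time: 2.7
tool_pos: [0.4192, -0.1971, 0.3319]
tcp_rot: [[-0.953, 0.303, -0.001], [0.303, 0.953, 0.001], [0.001, 0.0, -1.0]]
contact_force: [0.7, 0.5, 0.1]
opening: 0.999
finger_force: 0.0
```

```bash
python3 - <<'E'
from h import *
p,s=shot("wrist","w1");print(s["tool_pos"],s["q"].round(1));print(np.array(p["tool_from_camera"]).round(4),p["fx"])
W=world(p,s)
for t in("valve","ball_center","puck_0"):
    for d in find_in(t,p):
        u,v=d["centre"];q=W[int(v)-2:int(v)+3,int(u)-2:int(u)+3].reshape(-1,3);print(t,d["centre"],d["conf"],np.nanmedian(q,0).round(4))
np.savez("w1.npz",**p,pos=s["tool_pos"],rot=s["tcp_rot"])
E
```

```text
[ 0.41922881 -0.19712989  0.33188784] [ -31.     5.4   98.6    0.    76.1 -103.3]
[[-1.000e-04 -9.694e-01 -2.454e-01  6.770e-02]
 [ 1.000e+00 -4.000e-04  1.400e-03 -3.000e-04]
 [-1.400e-03 -2.454e-01  9.694e-01 -1.540e-01]
 [ 0.000e+00  0.000e+00  0.000e+00  1.000e+00]] 317.8018765209697
valve [315.2, 199.4] 0.2 [ 0.4719 -0.1408  0.0194]
ball_center [200.3, 212.5] 0.62 [ 0.4266 -0.2935  0.0839]
puck_0 [311.6, 200.2] 0.82 [ 0.4712 -0.147   0.0195]
puck_0 [499.1, 164.3] 0.53 [0.4913 0.1062 0.0548]
puck_0 [524.6, 171.6] 0.39 [0.5015 0.1177 0.0821]
```

View pics/w1.png

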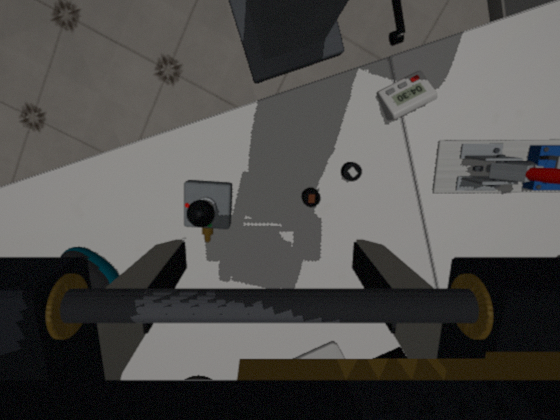

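The wrist view shows the ball knob at (200,213), the pucks at (311,197) and (351,172), and the clamp at right. Next I fit positions.

```bash
cat > fit.py <<'E'
from h import *
from scipy.optimize import least_squares
def ball(W,c):
    m=(np.hypot(W[...,0]-c[0],W[...,1]-c[1])<.03)&(W[...,2]>.06)&(W[...,2]<.1);q=W[m]
    f=lambda x:np.linalg.norm(q-x,axis=1)-.019
    r=least_squares(f,[c[0],c[1],.068],loss="soft_l1",f_scale=.001);return r.x,len(q),np.abs(r.fun).mean()
def pucks(W,img,lo=.014,hi=.026,region=None):
    m=((W[...,2]>lo)&(W[...,2]<hi)).astype(np.uint8);k,l,st,ce=cv2.connectedComponentsWithStats(m)
    out=[]
    for i in range(1,k):
        q=W[l==i];
        if st[i,4]<40: continue
        (c,sz,a)=cv2.minAreaRect((q[:,:2]*1000).astype(np.float32))
        if 20<min(sz) and max(sz)<36: out.append((np.array(c).round(1),np.array(sz).round(1),st[i,4],q.mean(0).round(4),np.median(q[:,2]).round(4)))
    return out
E
python3 - <<'E'
from fit import *
p=dict(np.load("w1.npz"));s=dict(tool_pos=p.pop("pos"),tcp_rot=p.pop("rot"));W=world(p,s)
print(ball(W,(.43,-.297)))
for n in("scene","top"):
    P=dict(np.load(n+"0.npz",allow_pickle=True));print(n,ball(world(P),(.43,-.30)))
for o in pucks(W,None):print(o)
m=(np.hypot(W[...,0]-.43,W[...,1]+.297)<.06)&(W[...,2]>.02)&(W[...,2]<.032);q=W[m]
print(cv2.minAreaRect((q[:,:2]*1000).astype(np.float32)),np.median(q[:,2]))
img=p["img"].astype(int)
for nm,mm in(("red",(img[...,0]>120)&(img[...,1]<70)),("white",img.min(-1)>140),("green",(img[...,1]>img[...,0]+40))):
    m2=mm&(np.hypot(W[...,0]-.43,W[...,1]+.297)<.045)&(W[...,2]>.02);
    if m2.any():print(nm,m2.sum(),W[m2].mean(0).round(4),W[m2][:6].round(4).tolist())
cv2.imwrite("pics/w1c.png",cv2.resize(p["img"][160:260,160:260,::-1],None,fx=5,fy=5,interpolation=cv2.INTER_CUBIC))
E
```

```text
(array([ 0.43161987, -0.29955345,  0.06681287]), 621, np.float64(0.0004407221586213889))
scene (array([ 0.43294124, -0.29923521,  0.06936798]), 284, np.float64(0.0007749926472112354))
top (array([ 0.42977241, -0.29685477,  0.06704817]), 116, np.float64(0.0013610944260778193))
(array([448.6, -78.4]), array([26.9, 26.4]), np.int32(285), array([ 0.4484, -0.0787,  0.0192]), np.float64(0.0193))
(array([ 468.6, -147. ]), array([25.8, 26.9]), np.int32(267), array([ 0.4682, -0.1468,  0.0192]), np.float64(0.0192))
((436.89263916015625, -301.6055908203125), (70.09263610839844, 81.7348403930664), 68.50588989257812) 0.024800627595802843
red 12 [ 0.4209 -0.3259  0.0267] [[0.4187, -0.3271, 0.0268], [0.4193, -0.3259, 0.0262], [0.4196, -0.3243, 0.0267], [0.4202, -0.3231, 0.0262], [0.42, -0.3273, 0.0278], [0.4207, -0.3266, 0.0258]]
green 3 [ 0.4607 -0.3042  0.0268] [[0.46, -0.3045, 0.0267], [0.4606, -0.3031, 0.0264], [0.4614, -0.3049, 0.0273]]
```

View pics/w1c.png

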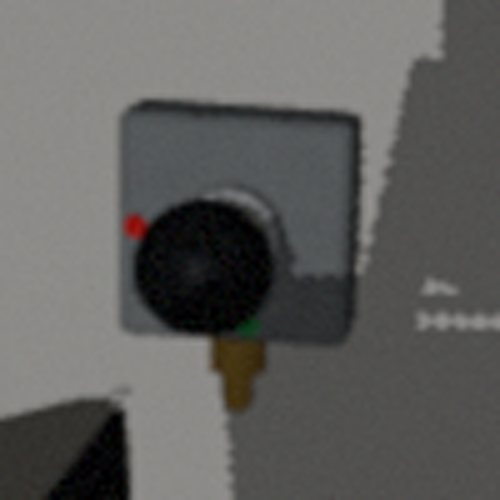

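{"op": "servo_tool", "data": {"series": [[[0, 0, 0, -43, -94, 60, 93], [0, 0, 0, -43, -94, 120, 93], [0, 0, 0, -43, -94, 165, 93], [0, 0, 0, -43, -94, 200, 93], [0, 0, 0, -43, -94, 235, 93], [0, 0, 0, -43, -94, 272, 93], [0, 0, 0, -43, -94, 272, 93]]]}}

```text
time: 3.6
tool_pos: [0.43, -0.2977, 0.056]
tcp_rot: [[-0.953, 0.301, -0.006], [0.301, 0.953, 0.005], [0.007, 0.003, -1.0]]
contact_force: [-0.2, 0.9, -0.1]
opening: 0.997
finger_force: 0.0
```

```bash
python3 - <<'E'
from fit import *
s=sense();print(s["tool_pos"],s["contact_force"]);p,s=shot("scene","s1");print(ball(world(p),(.43,-.30)))
E
```

```text
[ 0.42997118 -0.29772682  0.05598582] [-0.22197654  0.94879506 -0.14221249]
(array([ 0.43289059, -0.29917089,  0.06955287]), 204, np.float64(0.0007942144889352687))
```

{"op": "servo_tool", "data": {"series": [[[0, 0, 0, -1, -1, -3, 60], [0, 0, 0, -1, -1, -3, 36], [0, 0, 0, -1, -1, -3, 20], [0, 0, 0, -1, -1, -3, 20], [0, 0, 0, -1, -1, -3, 20], [0, 0, 0, -1, -1, -3, 20], [0, 0, 0, -1, -1, -3, 20], [0, 0, 0, -1, -1, -3, 20]]], "force": 30}}

```text
time: 4.45
tool_pos: [0.4331, -0.2998, 0.0632]
tcp_rot: [[-0.953, 0.303, 0.0], [0.303, 0.953, 0.003], [0.001, 0.003, -1.0]]
contact_force: [4.8, 9.2, 3.8]
opening: 0.397
finger_force: 30.0
```

{"op": "servo_tool", "data": {"series": [[[0, 0, 0, 0, -1, 3, 20], [0, 0, 8, 0, -1, 3, 20], [0, 0, 16, 0, -1, 3, 20], [0, 0, 24, 0, -1, 3, 20], [0, 0, 32, 0, -1, 3, 20], [0, 0, 40, 0, -1, 3, 20], [0, 0, 48, 0, -1, 3, 20], [0, 0, 56, 0, -1, 3, 20], [0, 0, 64, 0, -1, 3, 20], [0, 0, 72, 0, -1, 3, 20], [0, 0, 80, 0, -1, 3, 20], [0, 0, 88, 0, -1, 3, 20]]]}}

```text
time: 5.65
tool_pos: [0.4309, -0.3017, 0.0615]
tcp_rot: [[0.273, 0.962, -0.004], [0.962, -0.273, 0.002], [0.001, -0.004, -1.0]]
contact_force: [-17.8, 6.4, 30.3]
opening: 0.395
finger_force: 30.0
```

```bash
python3 - <<'E'
from h import *
s=sense();print(s)
E
```

```text
{'time': 5.65, 'q': array([-4.00363094e+01,  3.14413077e+01,  1.05226934e+02, -9.40541639e-02,
        4.35570826e+01, -2.41075757e+01]), 'qvel': array([-3.70192380e-02, -9.05781696e-02,  1.60734643e-01, -1.79690789e-01,
        3.41433678e-01,  7.95131446e+01]), 'effort': array([  2.75538459, -39.79086399, -22.76604474,   1.37981907,
        -4.64506656,  -2.16867976]), 'tool_pos': array([ 0.43088341, -0.30167974,  0.06151572]), 'tcp_rot': array([[ 2.73296304e-01,  9.61922636e-01, -3.73810107e-03],
       [ 9.61929725e-01, -2.73291855e-01,  1.66327167e-03],
       [ 5.78346090e-04, -4.05035653e-03, -9.99991630e-01]]), 'contact_force': array([-17.79090636,   6.37434289,  30.27467031]), 'ft_torque': array([1.03997205, 3.19532762, 0.12441198]), 'finger_force': 29.999804198741913, 'opening': 0.3947223134927063}
```

{"op": "servo_tool", "data": {"series": [[[0, 0, 6, 0, 0, -2, 20], [0, 0, 12, 0, 0, -2, 20], [0, 0, 17, 0, 0, -2, 20], [0, 0, 17, 0, 0, -2, 20], [0, 0, 17, 0, 0, -2, 20]]]}}

```text
time: 6.15
tool_pos: [0.43, -0.3013, 0.0617]
tcp_rot: [[0.538, 0.843, -0.006], [0.843, -0.538, 0.003], [-0.001, -0.006, -1.0]]
contact_force: [-14.5, 0.6, 8.0]
opening: 0.396
finger_force: 30.0
```

```bash
python3 - <<'E'
from h import *
s=sense();print(s["tool_pos"],s["tcp_rot"][:,1],s["ft_torque"],s["contact_force"],s["q"],np.degrees(np.arctan2(s["tcp_rot"][1,1],s["tcp_rot"][0,1])))
E
```

```text
[ 0.42999375 -0.30133866  0.06173212] [ 0.84277025 -0.53823642 -0.00631333] [ 0.12700689  2.55339009 -0.07432368] [-14.54736739   0.55727888   8.02777588] [-40.06268191  31.39534928 105.27088062  -0.11573374  43.68815593
  -7.41445631] -32.564394373093315
```

{"op": "servo_tool", "data": {"series": [[[0, 0, 0, 0, 0, 0, 93], [0, 0, 0, 0, 0, 0, 93], [0, 0, 0, 0, 0, 0, 93], [0, 0, 0, 0, 0, 0, 93], [0, 0, 0, 0, 0, -50, 93], [0, 0, 0, 0, 0, -100, 93], [0, 0, 0, 0, 0, -150, 93], [0, 0, 0, 60, 0, -200, 93], [0, 0, 0, 110, 0, -240, 93], [0, 0, 0, 110, 0, -240, 93], [0, 0, 0, 110, 0, -240, 93]]]}}

```text
time: 7.25
tool_pos: [0.4943, -0.2075, 0.3059]
tcp_rot: [[0.536, 0.844, 0.006], [0.844, -0.536, -0.002], [0.001, 0.006, -1.0]]
contact_force: [-0.6, -0.3, -0.2]
opening: 1.001
finger_force: 0.0
```

```bash
python3 - <<'E'
from fit import *
p,s=shot("wrist");print(s["tool_pos"],s["contact_force"])
q,_=shot("scene");W=world(p,s)
for d in find_in("ball_center",p):print(d)
print(ball(W,(.4316,-.2995)))
a=cv2.resize(q["img"][310:400,310:410],(600,540),interpolation=cv2.INTER_CUBIC)
A,o=cam(p,s);c=A.T@(np.array([.4316,-.2995,.05])-o);u=int(c[0]/c[2]*p["fx"]+p["cx"]);v=int(c[1]/c[2]*p["fy"]+p["cy"]);print(u,v)
b=cv2.resize(p["img"][max(0,v-45):v+45,max(0,u-35):u+35],(200,257),interpolation=cv2.INTER_CUBIC)
a[:0]=0;out=np.zeros((540,800,3),np.uint8);out[:,:600]=a;out[:257,600:]=b
cv2.imwrite("pics/v1.png",out[...,::-1])
E
```

```text
[ 0.49425697 -0.2074531   0.30586632] [-0.58916947 -0.32491595 -0.17479313]
{'centre': [263.0, 265.2], 'conf': 0.73}
(array([ 0.43055488, -0.29894816,  0.06667169]), 634, np.float64(0.00042641284159989983))
265 263
```

View pics/v1.png

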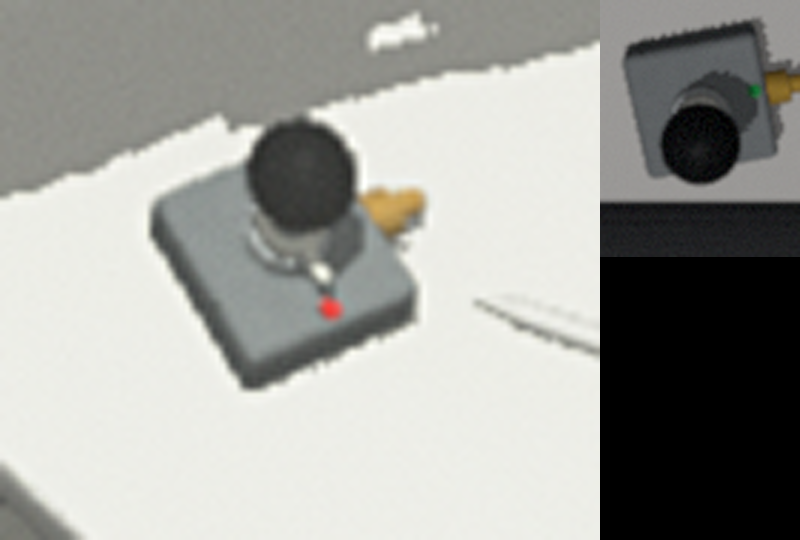

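The white pointer (crop 320,270) aims towards the red dot (330,308). I check the angle numerically, because the tolerance is 7.4°.

```bash
python3 - <<'E'
from h import *
P=dict(np.load("scene0.npz",allow_pickle=True));c=np.array([.4329,-.2992])
r=onplane(P,[310+330/6,310+308/6],.0262)[0];print("red",r,np.degrees(np.arctan2(*(r[:2]-c)[::-1])),np.linalg.norm(r[:2]-c))
for h in(.027,.03,.034):
    w=onplane(P,[310+320/6,310+270/6],h)[0];print(h,w,np.degrees(np.arctan2(*(w[:2]-c)[::-1])),np.linalg.norm(w[:2]-c))
print(tomove((.5,.02,.33),73.3))
E
```

```text
red [ 0.42223982 -0.32653615  0.0262    ] -111.30411605210548 0.0293411717547067
0.027 [ 0.43102849 -0.31589338  0.027     ] -96.39676867526038 0.016797957858789642
0.03 [ 0.42933194 -0.31657895  0.03      ] -101.60214546335308 0.017741446953243676
0.034 [ 0.42706986 -0.31749304  0.034     ] -107.67749066926815 0.01919963451315171
(array([-4.000e-02,  6.000e-02,  7.414e+01]), array([ 198.3, -116.3,  -28.6]))
```

```bash
python3 - <<'E'
from h import *
print(tomove((.4311,-.2993,.060),-22.5),tomove((.4311,-.2993,.16),-22.5))
E
```

```text
(array([-7.000e-02,  1.000e-02, -1.006e+01]), array([-107.8,   -2.2,  241.4])) (array([-7.000e-02,  1.000e-02, -1.006e+01]), array([-107.9,   -2.3,  141.4]))
```

{"op": "servo_tool", "data": {"series": [[[0, 0, -5, -60, -1, 60, 93], [0, 0, -10, -108, -2, 120, 93], [0, 0, -10, -108, -2, 160, 93], [0, 0, -10, -108, -2, 200, 93], [0, 0, -10, -108, -2, 235, 93], [0, 0, -10, -108, -2, 242, 93], [0, 0, -10, -108, -2, 242, 93], [0, 0, -10, -108, -2, 242, 93]]]}}

```text
time: 8.2
tool_pos: [0.4313, -0.2999, 0.0602]
tcp_rot: [[0.385, 0.923, -0.001], [0.923, -0.385, 0.001], [0.0, -0.001, -1.0]]
contact_force: [0.1, 0.1, 0.2]
opening: 1.001
finger_force: 0.0
```

```bash
python3 - <<'E'
from h import *
print(sense()["tool_pos"],tomove((.4311,-.2993,.060),-22.5))
E
```

```text
[ 0.43131184 -0.29987536  0.06022781] (array([-0.06, -0.02, -0.14]), array([ 0.4, -0.4,  0.2]))
```

Well centred. I close and turn a further 20° clockwise.

{"op": "servo_tool", "data": {"series": [[[0, 0, 0, 0, 0, 0, 50], [0, 0, 0, 0, 0, 0, 30], [0, 0, 0, 0, 0, 0, 20], [0, 0, 0, 0, 0, 0, 20], [0, 0, 0, 0, 0, 0, 20], [0, 0, 0, 0, 0, 0, 20], [0, 0, 5, 0, 0, 0, 20], [0, 0, 10, 0, 0, 0, 20], [0, 0, 15, 0, 0, 0, 20], [0, 0, 20, 0, 0, 0, 20], [0, 0, 20, 0, 0, 0, 20]]], "force": 40}}

```text
time: 9.3
tool_pos: [0.4313, -0.2991, 0.0603]
tcp_rot: [[0.679, 0.735, -0.002], [0.735, -0.679, 0.001], [-0.0, -0.002, -1.0]]
contact_force: [-4.4, 1.8, 4.6]
opening: 0.394
finger_force: 40.0
```

```bash
python3 - <<'E'
from h import *
s=sense();print(s["tool_pos"],s["ft_torque"],s["contact_force"],s["q"],np.degrees(np.arctan2(s["tcp_rot"][1,1],s["tcp_rot"][0,1])),s["opening"]*93)
E
```

```text
[ 0.43125714 -0.29914208  0.06029928] [ 0.27603297  0.84066232 -0.01884506] [-4.35597853  1.77681877  4.59454337] [-3.98220970e+01  3.14262471e+01  1.05513921e+02 -2.27592453e-02
  4.31588955e+01  2.92641152e+00] -42.73191071044442 36.66240799941574
```

{"op": "servo_tool", "data": {"series": [[[0, 0, 5, 0, 0, 0, 20], [0, 0, 10, 0, 0, 0, 20], [0, 0, 15, 0, 0, 0, 20]]]}}

```text
time: 9.6
tool_pos: [0.4312, -0.2992, 0.0604]
tcp_rot: [[0.845, 0.535, -0.002], [0.535, -0.845, 0.0], [-0.001, -0.001, -1.0]]
contact_force: [0.2, 6.3, 6.0]
opening: 0.394
finger_force: 40.0
```

```bash
python3 - <<'E'
from h import *
s=sense();print(s["tool_pos"],s["ft_torque"],s["contact_force"],np.degrees(np.arctan2(s["tcp_rot"][1,1],s["tcp_rot"][0,1])),s["qvel"],s["effort"])
E
```

```text
[ 0.43123792 -0.29916277  0.06037956] [1.01888559 0.19506726 0.92855684] [0.24829671 6.33319398 6.0038064 ] -57.6629284426131 [ 0.37718686  0.06338704 -0.0812954   1.20324738 -0.24007258 49.65922262] [ -3.16623598 -49.83846188 -20.92094779  -0.11016969  -1.03585627
  -0.6588329 ]
```

{"op": "servo_tool", "data": {"series": [[[0, 0, 0, 0, 0, 0, 93], [0, 0, 0, 0, 0, 0, 93], [0, 0, 0, 0, 0, 0, 93], [0, 0, 0, 0, 0, 0, 93], [0, 0, 0, 0, 0, -50, 93], [0, 0, 0, 0, 0, -100, 93], [0, 0, 0, 0, 0, -150, 93], [0, 0, 0, 60, 0, -200, 93], [0, 0, 0, 110, 0, -240, 93], [0, 0, 0, 110, 0, -240, 93], [0, 0, 0, 110, 0, -240, 93]]]}}

```text
time: 10.7
tool_pos: [0.528, -0.2391, 0.3037]
tcp_rot: [[0.842, 0.539, 0.006], [0.539, -0.842, -0.002], [0.004, 0.005, -1.0]]
contact_force: [-0.5, -0.8, 0.7]
opening: 0.996
finger_force: 0.0
```

```bash
python3 - <<'E'
from h import *
q,_=shot("scene");p,s=shot("wrist");np.savez("scene2.npz",**q)
a=cv2.resize(q["img"][310:400,310:410],(600,540),interpolation=cv2.INTER_CUBIC)
cv2.imwrite("pics/v2.png",a[...,::-1])
print(tomove((.5,.02,.33),73.3))
E
```

```text
(array([-0.000e+00,  2.000e-02,  4.921e+01]), array([ 119. , -232.7,  -30.2]))
```

View pics/v2.png

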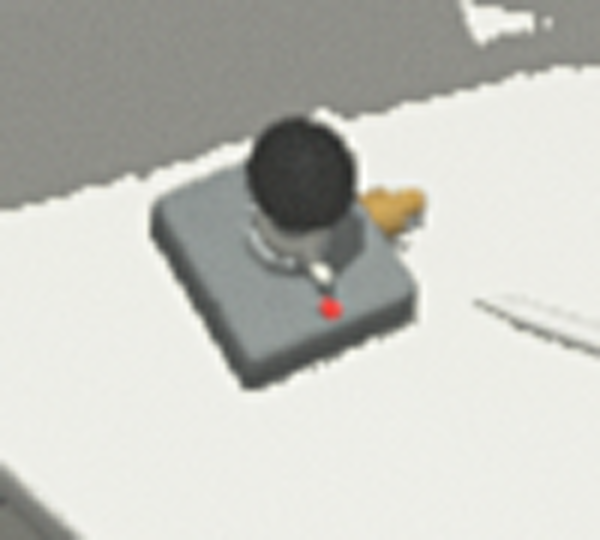

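The pointer is unchanged after another 35° of turning at 0.93 N m, so the valve is at its closed stop. Next I go to view the holder.

{"op": "servo_tool", "data": {"series": [[[0, 0, -8, 10, -45, -20, 93], [0, 0, -16, 25, -90, -36, 93], [0, 0, -24, 40, -140, -36, 93], [0, 0, -32, 53, -190, -36, 93], [0, 0, -40, 90, -215, -36, 93], [0, 0, -48, 130, -240, -36, 93], [0, 0, -56, 170, -265, -36, 93], [0, 0, -64, 210, -295, -36, 93], [0, 0, -72, 256, -322, -36, 93], [0, 0, -80, 256, -322, -36, 93], [0, 0, -88, 256, -322, -36, 93], [0, 0, -96, 256, -322, -36, 93]]]}}

```text
time: 12.0
tool_pos: [0.5677, 0.1677, 0.3343]
tcp_rot: [[-0.626, 0.78, -0.003], [0.78, 0.626, -0.001], [0.001, -0.003, -1.0]]
contact_force: [-0.2, -0.3, 0.3]
opening: 0.999
finger_force: 0.0
```

{"op": "servo_tool", "data": {"series": [[[0, 0, -8, 0, 0, 0, 93], [0, 0, -16, 0, 0, 0, 93], [0, 0, -24, 0, 0, 0, 93], [0, 0, -32, 0, 0, 0, 93], [0, 0, -35, 0, 0, 0, 93], [0, 0, -35, 0, 0, 0, 93]]]}}

```text
time: 12.6
tool_pos: [0.5677, 0.1673, 0.3348]
tcp_rot: [[-0.958, 0.286, -0.002], [0.286, 0.958, -0.001], [0.002, -0.001, -1.0]]
contact_force: [0.1, 0.3, -0.2]
opening: 1.0
finger_force: 0.0
```

```bash
python3 - <<'E'
from fit import *
p,s=shot("wrist","w2");W=world(p,s);print(s["tool_pos"],s["q"].round(1))
np.savez("w2.npz",**p,pos=s["tool_pos"],rot=s["tcp_rot"])
hsv=cv2.cvtColor(p["img"],cv2.COLOR_RGB2HSV).astype(int);z=W[...,2]
near=(abs(W[...,0]-.54)<.2)&(abs(W[...,1]-.2)<.25)
b=near&(hsv[...,0]>100)&(hsv[...,0]<125)&(hsv[...,1]>110)&(z>.021)&(z<.033)
q=W[b];print("blue",len(q),np.median(q[:,2]),cv2.minAreaRect((q[:,:2]*1000).astype(np.float32)))
b=near&(z>.003)&(z<.05);k,l,st,ce=cv2.connectedComponentsWithStats(b.astype(np.uint8));i=1+st[1:,4].argmax();q=W[l==i];print("base",len(q),cv2.minAreaRect((q[:,:2]*1000).astype(np.float32)))
r=near&((hsv[...,0]<8)|(hsv[...,0]>172))&(hsv[...,1]>150)&(z>.05);q=W[r];print("red",len(q),q[q[:,2].argmax()],q[q[:,2].argmin()])
E
```

```text
[0.56774057 0.16728905 0.3348108 ] [ 11.9  20.   79.9  -0.   80.2 -61.5]
blue 3681 0.026211876828513225 ((550.7014770507812, 265.41021728515625), (184.24957275390625, 63.2668342590332), 73.1828384399414)
base 10678 ((531.499267578125, 202.35418701171875), (324.54693603515625, 79.99543762207031), 72.78071594238281)
red 874 [0.53994051 0.1558717  0.44836571] [0.73424355 0.38193648 0.0668711 ]
```

View pics/w2.png

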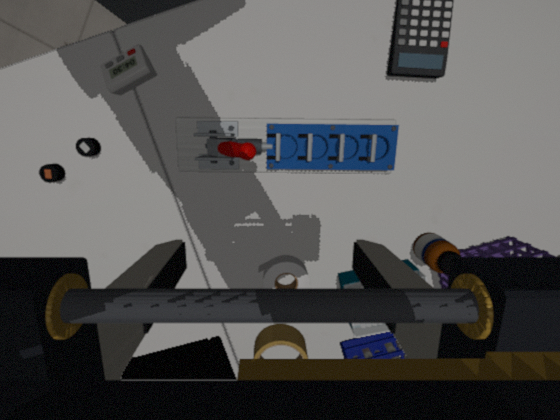

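The wrist view shows the handle (235,150) and the deck with its four empty pockets. The holder fit gives the deck middle at (0.551, 0.265) and its y axis at 73°. Next the open jaws go around the handle and drag it to -y.

{"op": "servo_tool", "data": {"series": [[[0, 0, 0, 45, -29, 0, 93], [0, 0, 0, 45, -29, 40, 93], [0, 0, 0, 45, -29, 80, 93], [0, 0, 0, 45, -29, 120, 93], [0, 0, 0, 45, -29, 160, 93], [0, 0, 0, 45, -29, 190, 93], [0, 0, 0, 45, -29, 210, 93], [0, 0, 0, 45, -29, 210, 93]]]}}

```text
time: 13.45
tool_pos: [0.515, 0.1527, 0.1234]
tcp_rot: [[-0.958, 0.287, -0.005], [0.287, 0.958, -0.001], [0.005, -0.003, -1.0]]
contact_force: [-0.1, -1.3, 0.6]
opening: 0.999
finger_force: 0.0
```

{"op": "servo_tool", "data": {"series": [[[0, 0, 0, 0, -15, 0, 93], [0, 0, 0, 0, -30, 0, 93], [0, 0, 0, 0, -42, 0, 93], [0, 0, 0, 0, -54, 0, 93], [0, 0, 0, 0, -66, 0, 93], [0, 0, 0, 0, -78, 0, 93], [0, 0, 0, 0, -90, 0, 93], [0, 0, 0, 0, -102, 0, 93], [0, 0, 0, 0, -114, 0, 93], [0, 0, 0, 0, -124, 0, 93], [0, 0, 0, 0, -131, 0, 93], [0, 0, 0, 0, -131, 0, 93]]]}}

```text
time: 14.65
tool_pos: [0.4792, 0.0273, 0.1262]
tcp_rot: [[-0.958, 0.286, -0.0], [0.286, 0.958, -0.0], [0.0, -0.0, -1.0]]
contact_force: [-0.0, 0.3, 0.1]
opening: 0.998
finger_force: 0.0
```

```bash
python3 - <<'E'
from h import *
s=sense();d=s["tool_pos"]-[.5507,.2654,0];print("TCP holder y",d@[.2924,.9563,0],"x",d@[.9563,-.2924,0],d[2],s["contact_force"])
E
```

```text
TCP holder y -0.24857435200574785 x 0.0012363562608953549 0.12615654001166807 [-0.01014955  0.26417607  0.08967473]
```

{"op": "servo_tool", "data": {"series": [[[0, 0, 0, 0, -4, 0, 93], [0, 0, 0, 0, -8, 0, 93], [0, 0, 0, 0, 0, 0, 93], [0, 0, 0, 0, 5, -50, 93], [0, 0, 0, 0, 5, -100, 93], [0, 0, 0, 0, 5, -150, 93], [0, 0, 0, -20, 5, -200, 93], [0, 0, 0, -40, 0, -210, 93], [0, 0, 0, -40, 0, -210, 93]]]}}

```text
time: 15.55
tool_pos: [0.5197, 0.0163, 0.3383]
tcp_rot: [[-0.958, 0.286, 0.004], [0.286, 0.958, -0.001], [-0.004, 0.001, -1.0]]
contact_force: [-1.3, 0.3, -0.1]
opening: 1.0
finger_force: 0.0
```

```bash
python3 - <<'E'
from fit import *
p,s=shot("wrist","w3");W=world(p,s);print(s["tool_pos"],s["q"].round(1))
hsv=cv2.cvtColor(p["img"],cv2.COLOR_RGB2HSV).astype(int)
Y=np.array([.2924,.9563,0]);X=np.array([.9563,-.2924,0]);D=W-[.5507,.2654,0];hx=D@X;hy=D@Y;z=W[...,2]
r=(abs(hx)<.04)&(abs(hy+.19)<.12)&((hsv[...,0]<8)|(hsv[...,0]>172))&(hsv[...,1]>150)&(z>.04)&(z<.2)
print("red hy",np.percentile(hy[r],[2,50,98]).round(3),"z",np.percentile(z[r],[2,50,98]).round(3),"hx",np.median(hx[r]))
for y0,z0 in zip(hy[r][::40],z[r][::40]):print(round(np.arctan2(-(y0+.165),z0-.05),2),end=" ")
print()
b=(abs(hx)<.02)&(abs(hy)<.1)&(z>.038)&(z<.05);h,e=np.histogram(hy[b],bins=np.arange(-.11,.1,.004));print([(round(e[i]+.002,3),int(h[i])) for i in range(len(h)) if h[i]>8])
for o in pucks(W,None):print(o)
E
```

```text
[0.51970115 0.01629541 0.33827039] [ -3.3  11.5  90.6  -0.   77.7 -76.7]
red hy [-0.239 -0.215 -0.185] z [0.084 0.12  0.141] hx -0.0018397897396764792
0.68 0.67 0.67 0.69 0.53 0.54 0.56 0.59 0.61 0.6 0.6 0.61 0.61 0.61 0.64 
[(np.float64(-0.092), 65), (np.float64(-0.088), 72), (np.float64(-0.048), 76), (np.float64(-0.044), 67), (np.float64(-0.004), 82), (np.float64(0.0), 70), (np.float64(0.04), 97), (np.float64(0.044), 65)]
(array([449.6, -78. ]), array([27.1, 26. ]), np.int32(290), array([ 0.4491, -0.0776,  0.0188]), np.float64(0.0189))
(array([ 468.9, -146.1]), array([27.4, 26.3]), np.int32(283), array([ 0.4688, -0.1455,  0.0187]), np.float64(0.0188))
(array([767.9, 239. ]), array([23.4, 23.3]), np.int32(91), array([0.7616, 0.2345, 0.0198]), np.float64(0.0196))
```

The clamp is open, with the handle about 0.65 rad back and the bridges 22 mm to the -y side. Now I go for the first puck.

{"op": "servo_tool", "data": {"series": [[[0, 0, 8, 10, -30, 0, 93], [0, 0, 16, 20, -60, 10, 93], [0, 0, 24, 41, -111, 30, 93], [0, 0, 32, 41, -111, 60, 93], [0, 0, 40, 41, -111, 90, 93], [0, 0, 48, 41, -111, 110, 93], [0, 0, 56, 41, -111, 130, 80], [0, 0, 64, 41, -111, 140, 70], [0, 0, 72, 41, -111, 150, 60], [0, 0, 80, 41, -111, 150, 60], [0, 0, 88, 41, -111, 150, 60], [0, 0, 90.4, 41, -111, 150, 60]]]}}

```text
time: 16.8
tool_pos: [0.4453, -0.0771, 0.1849]
tcp_rot: [[0.297, 0.955, -0.003], [0.955, -0.297, 0.001], [-0.0, -0.003, -1.0]]
contact_force: [-0.6, 0.2, 0.1]
opening: 0.647
finger_force: 0.0
```

```bash
python3 - <<'E'
from fit import *
p,s=shot("wrist");W=world(p,s);print(s["tool_pos"])
for o in pucks(W,None):print(o)
print(tomove((.449,-.078,.0235),-17,s))
E
```

```text
[ 0.4453117  -0.07709197  0.18487567]
(array([448.4, -77.7]), array([27.2, 25.8]), np.int32(556), array([ 0.4483, -0.0771,  0.0189]), np.float64(0.019))
(array([ 468.1, -145.8]), array([26.9, 26.8]), np.int32(516), array([ 0.4679, -0.1451,  0.0188]), np.float64(0.019))
(array([-0.17,  0.01, -0.25]), array([  0.3,   4.3, 161.4]))
```

{"op": "servo_tool", "data": {"series": [[[0, 0, 0, 0, 4, 45, 60], [0, 0, 0, 0, 4, 90, 60], [0, 0, 0, 0, 4, 130, 60], [0, 0, 0, 0, 4, 155, 60], [0, 0, 0, 0, 4, 161, 60], [0, 0, 0, 0, 4, 161, 60], [0, 0, 0, 0, 4, 161, 35], [0, 0, 0, 0, 4, 161, 20], [0, 0, 0, 0, 4, 161, 20], [0, 0, 0, 0, 4, 161, 20], [0, 0, 0, 0, 4, 161, 20], [0, 0, 0, 0, 4, 161, 20]]], "force": 25}}

```text
time: 18.05
tool_pos: [0.4507, -0.0793, 0.0256]
tcp_rot: [[0.292, 0.956, 0.0], [0.956, -0.292, -0.0], [0.0, 0.0, -1.0]]
contact_force: [-1.5, 0.5, 6.7]
opening: 0.289
finger_force: 25.0
```

```bash
python3 - <<'E'
from h import *
s=sense();print(s["tool_pos"],s["opening"]*93,s["finger_force"],s["contact_force"])
# pocket targets
o=np.array([.5507,.2654])-.001*np.array([.2924,.9563]);Y=np.array([.2924,.9563])
for i,y in enumerate((-.066,-.022,.022,.066)):print(i,(o+y*Y).round(4),tomove((*(o+y*Y),.18),-17,s))
E
```

```text
[ 0.45074468 -0.07927182  0.02558265] 26.91813978545276 25.001195669174194 [-1.46149504  0.52968494  6.66389452]
0 [0.5311 0.2013] (array([ 0.02, -0.  ,  0.02]), array([ 291.8,   -5. , -154.4]))
1 [0.544  0.2434] (array([ 0.02, -0.  ,  0.02]), array([ 335.8,   -5. , -154.4]))
2 [0.5568 0.2855] (array([ 0.02, -0.  ,  0.02]), array([ 379.8,   -5. , -154.4]))
3 [0.5697 0.3276] (array([ 0.02, -0.  ,  0.02]), array([ 423.8,   -5. , -154.4]))
```

{"op": "servo_tool", "data": {"series": [[[0, 0, 0, 0, 0, -40, 20], [0, 0, 0, 0, 0, -90, 20], [0, 0, 0, 0, 0, -140, 20], [0, 0, 0, 0, 0, -190, 20], [0, 0, 0, 40, 0, -220, 20], [0, 0, 0, 90, -2, -220, 20], [0, 0, 0, 140, -3, -220, 20], [0, 0, 0, 190, -4, -220, 20], [0, 0, 0, 240, -5, -220, 20], [0, 0, 0, 290, -5, -220, 20], [0, 0, 0, 310, -5, -200, 20], [0, 0, 0, 310, -5, -200, 20]]]}}

```text
time: 19.25
tool_pos: [0.5355, 0.2208, 0.2226]
tcp_rot: [[0.289, 0.957, -0.004], [0.957, -0.289, -0.001], [-0.002, -0.003, -1.0]]
contact_force: [0.1, -0.8, -0.6]
opening: 0.284
finger_force: 25.0
```

```bash
python3 - <<'E'
from fit import *
p,s=shot("wrist","w4");W=world(p,s);print(s["tool_pos"],s["opening"]*93,s["finger_force"],s["contact_force"])
np.savez("w4.npz",**p,pos=s["tool_pos"],rot=s["tcp_rot"])
E
```

```text
[0.53545079 0.22080301 0.2225673 ] 26.45774678639665 25.000101327896118 [ 0.11010156 -0.82457005 -0.59098902]
```

View pics/w4.png

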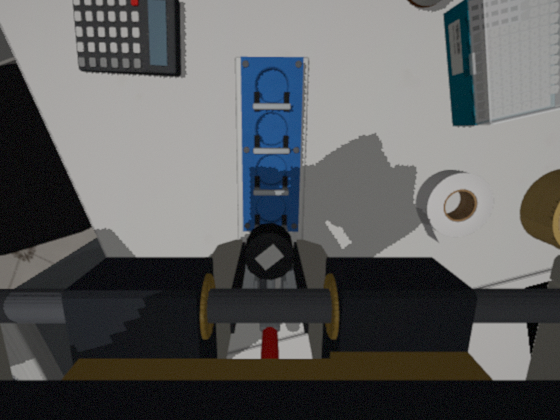

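The puck is held at (268,255), level, with the pockets ahead in the deck (column 272). I refine the pocket and held-puck positions.

```bash
cat > hold.py <<'E'
from fit import *
def holder(p,s,W):
    Y=np.array([.2924,.9563,0]);X=np.array([.9563,-.2924,0]);D=W-[.5507,.2654,0];hx=D@X;hy=D@Y;z=W[...,2]
    hsv=cv2.cvtColor(p["img"],cv2.COLOR_RGB2HSV).astype(int)
    for i,y in enumerate((-.066,-.022,.022,.066)):
        b=(abs(hx)<.026)&(abs(hy-y+.022)<.012)&(z>.038)&(z<.05)
        f=(abs(hx)<.02)&(abs(hy-y)<.02)&(z>.008)&(z<.0215)
        out=[i]
        if b.sum()>20: out+=["bridge",b.sum(),((hx[b].max()+hx[b].min())/2*1e3).round(1),((hy[b].max()+hy[b].min())/2*1e3-(y-.022)*1e3).round(1)]
        if f.sum()>20:
            (c,sz,a)=cv2.minAreaRect((np.c_[hx[f],hy[f]]*1000).astype(np.float32));out+=["floor",f.sum(),np.round(c,1),np.round(sz,1),round(a,1)]
        print(*out)
    b=(hsv[...,0]>100)&(hsv[...,0]<125)&(hsv[...,1]>110)&(z>.021)&(z<.033)&(abs(hx)<.06)&(abs(hy)<.13)
    print("deck",cv2.minAreaRect((np.c_[hx[b],hy[b]]*1000).astype(np.float32)))
E
python3 - <<'E'
from hold import *
p=dict(np.load("w4.npz"));s=dict(tool_pos=p.pop("pos"),tcp_rot=p.pop("rot"));W=world(p,s);holder(p,s,W)
T=(W-s["tool_pos"])@s["tcp_rot"]
m=(abs(T[...,0])<.025)&(abs(T[...,1])<.0135)&(abs(T[...,2]-.006)<.012)
t=T[m];print("held",len(t),t.min(0),t.max(0),np.median(t,0))
p=dict(np.load("w2.npz"));s=dict(tool_pos=p.pop("pos"),tcp_rot=p.pop("rot"));holder(p,s,world(p,s))
E
```

```text
0 floor 596 [ -0.9 -68.6] [32.6 29.8] 1.8
1 bridge 212 -1.1 -0.5 floor 668 [ -0.8 -23.2] [32.3 32.1] 30.4
2 bridge 213 -0.7 -0.5 floor 736 [-0.7 21.4] [31.9 32.7] 0.8
3 bridge 235 -0.9 -0.7 floor 801 [-0.4 66. ] [31.7 32. ] 89.8
deck ((-0.14933013916015625, -0.059539794921875), (184.5072784423828, 62.81842041015625), 89.79244995117188)
held 2173 [-0.01293741 -0.01343327 -0.00560784] [0.01478191 0.01349841 0.01794797] [ 2.73682405e-03 -4.58464673e-05  6.81572850e-03]
0 bridge 100 -0.7 9.2 floor 324 [  0.  -66.2] [31.  31.5] 46.2
1 bridge 113 0.3 9.4 floor 319 [  0.9 -22.1] [30.8 32.2] 40.1
2 bridge 121 0.1 9.4 floor 309 [ 1.  22.3] [30.7 31.3] 31.1
3 bridge 125 1.1 9.3 floor 289 [ 0.3 66.8] [31.6 29.3] 5.2
deck ((-0.0015621185302734375, 0.0101776123046875), (63.26704788208008, 184.25030517578125), 0.18444037437438965)
```

{"op": "servo_tool", "data": {"series": [[[0, 0, 0, 40, 1, 0, 20], [0, 0, 0, 68, 1, 40, 20], [0, 0, 0, 68, 1, 80, 20], [0, 0, 0, 68, 1, 115, 20], [0, 0, 0, 68, 1, 142, 20], [0, 0, 0, 68, 1, 142, 20], [0, 0, 0, 68, 1, 142, 20], [0, 0, 0, 68, 1, 142, 20]]]}}

```text
time: 20.1
tool_pos: [0.5583, 0.2834, 0.0855]
tcp_rot: [[0.293, 0.956, 0.003], [0.956, -0.293, 0.001], [0.002, 0.002, -1.0]]
contact_force: [-0.1, -0.1, -0.5]
opening: 0.287
finger_force: 25.0
```

```bash
python3 - <<'E'
from h import *
s=sense();print(s["tool_pos"],s["opening"]*93,tomove((.5565,.2855,.046),-17,s))
E
```

```text
[0.55829161 0.28341121 0.08552289] 26.687814936442813 (array([ 0.14, -0.11, -0.01]), array([ 1.4, -2.4, 39.5]))
```

{"op": "servo_tool", "data": {"series": [[[0, 0, 0, 1.4, -2.4, 10, 20], [0, 0, 0, 1.4, -2.4, 18, 20], [0, 0, 0, 1.4, -2.4, 18, 20], [0, 0, 0, 1.4, -2.4, 18, 20], [0, 0, 0, 1.4, -2.4, 18, 20]]]}}

```text
time: 20.6
tool_pos: [0.5554, 0.2856, 0.0654]
tcp_rot: [[0.292, 0.956, 0.0], [0.956, -0.292, 0.0], [0.0, 0.0, -1.0]]
contact_force: [-0.7, -0.2, -0.1]
opening: 0.289
finger_force: 25.0
```

```bash
python3 - <<'E'
from hold import *
p,s=shot("wrist");W=world(p,s);print(s["tool_pos"],s["opening"]*93,tomove((.5565,.2855,.046),-17,s));holder(p,s,W)
T=(W-s["tool_pos"])@s["tcp_rot"]
m=(abs(T[...,0])<.025)&(abs(T[...,1])<.0135)&(abs(T[...,2]-.006)<.012)
t=T[m];print("held",len(t),t.min(0),t.max(0),np.percentile(t[:,2],[10,50,90]))
E
```

```text
[0.55540219 0.28558417 0.06538763] 26.889939175644606 (array([ 0.01, -0.01,  0.03]), array([ 0.2,  1.1, 19.4]))
0 floor 531 [ -0.9 -66.4] [21.9 32.9] 89.2
1 bridge 657 -0.8 -0.3 floor 125 [ -0.7 -18.3] [29.4  2.8] 0.1
2 bridge 465 -1.8 -0.7 floor 515 [ 0.3 25.2] [18.9 32.8] 79.7
3 bridge 878 -0.6 -4.7 floor 2168 [-0.4 65. ] [32.7 32.6] 63.0
deck ((-0.5059528350830078, 10.155097961425781), (163.89181518554688, 63.82359313964844), 89.6103744506836)
held 2177 [-0.01273993 -0.01342823 -0.00587242] [0.01469559 0.013494   0.01789453] [0.00590657 0.00680942 0.00901362]
```

{"op": "servo_tool", "data": {"series": [[[0, 0, 0, 0.2, 0.8, 6, 20], [0, 0, 0, 0.2, 0.8, 11, 20], [0, 0, 0, 0.2, 0.8, 15, 20], [0, 0, 0, 0.2, 0.8, 18, 20], [0, 0, 0, 0.2, 0.8, 19, 20], [0, 0, 0, 0.2, 0.8, 19, 20], [0, 0, 0, 0.2, 0.8, 19, 20]]]}}

```text
time: 21.35
tool_pos: [0.5562, 0.2855, 0.0463]
tcp_rot: [[0.292, 0.956, 0.0], [0.956, -0.292, 0.0], [0.0, 0.0, -1.0]]
contact_force: [-1.1, 0.0, -0.3]
opening: 0.287
finger_force: 25.0
```

{"op": "servo_tool", "data": {"series": [[[0, 0, 0, 0, 0, 0.5, 42], [0, 0, 0, 0, 0, 0.5, 42], [0, 0, 0, 0, 0, 0.5, 42], [0, 0, 0, 0, 0, -20, 42], [0, 0, 0, 0, 0, -65, 42], [0, 0, 0, 0, 0, -110, 42], [0, 0, 0, 0, 0, -155, 60], [0, 0, 0, -10, 0, -195, 60], [0, 0, 0, -40, 0, -195, 60], [0, 0, 0, -55, 0, -195, 60], [0, 0, 0, -55, 0, -195, 60]]]}}

```text
time: 22.45
tool_pos: [0.5395, 0.2314, 0.2408]
tcp_rot: [[0.294, 0.956, -0.001], [0.956, -0.294, -0.001], [-0.001, -0.001, -1.0]]
contact_force: [0.7, -0.0, 0.1]
opening: 0.64
finger_force: 0.0
```

```bash
python3 - <<'E'
from hold import *
p,s=shot("wrist");W=world(p,s);print(s["tool_pos"],tomove((.468,-.1455,.20),-17,s));holder(p,s,W)
D=W-[.5507,.2654,0];hx=D@[.9563,-.2924,0];hy=D@[.2924,.9563,0]
m=(abs(hx)<.022)&(abs(hy-.022)<.02)&(W[...,2]>.032)&(W[...,2]<.0415)
q=np.c_[hx[m],hy[m],W[m][:,2]];print(len(q),np.percentile(q,[2,98],axis=0)*1e3, np.median(q[:,2]))
c=np.linalg.lstsq(np.c_[q[:,:2],np.ones(len(q))],q[:,2],rcond=None)[0];print("tilt",c)
q,_=shot("top")
for o in pucks(world(q),None):print(o)
E
```

```text
[0.53948675 0.23144996 0.24078601] (array([-0.05,  0.05, -0.08]), array([-381.3,   42.4,   41.1]))
0 bridge 171 -1.0 -0.3 floor 525 [ -1. -69.] [29.3 32. ] 89.3
1 bridge 195 -1.0 -0.8 floor 586 [ -1.1 -23.2] [31.7 32.1] 59.6
2 bridge 211 -0.9 3.8 floor 153 [-0.9 21.3] [32.6 31.8] 0.3
3 bridge 216 -0.3 -4.6 floor 708 [-0.3 65.6] [32.3 32. ] 25.7
deck ((-0.06330108642578125, -0.9524993896484375), (184.8010711669922, 62.82835388183594), 89.81011962890625)
505 [[-14.01933657   8.99484043  35.05744122]
 [ 11.2477053   33.76076729  38.64764453]] 0.037051329213359796
tilt [0.00033073 0.01496188 0.03669469]
(array([ 467.7, -143.7]), array([22.9, 23.8]), np.int32(52), array([ 0.4675, -0.1438,  0.0192]), np.float64(0.0189))
```

The first puck lies flat in pocket 2, with its top at about 37–38 mm. Now the second.

{"op": "servo_tool", "data": {"series": [[[0, 0, 0, -45, 5, 0, 60], [0, 0, 0, -90, 10, 0, 60], [0, 0, 0, -135, 15, 0, 60], [0, 0, 0, -180, 20, 0, 60], [0, 0, 0, -225, 25, 0, 60], [0, 0, 0, -270, 30, 0, 60], [0, 0, 0, -315, 36, 10, 60], [0, 0, 0, -360, 40, 25, 60], [0, 0, 0, -381, 42, 50, 60], [0, 0, 0, -381, 42, 60, 60], [0, 0, 0, -381, 42, 60, 60]]]}}

```text
time: 23.65
tool_pos: [0.4687, -0.143, 0.1797]
tcp_rot: [[0.292, 0.956, -0.003], [0.956, -0.292, 0.002], [0.001, -0.003, -1.0]]
contact_force: [-0.3, 0.2, 0.2]
opening: 0.642
finger_force: 0.0
```

```bash
python3 - <<'E'
from fit import *
p,s=shot("wrist");W=world(p,s);print(s["tool_pos"])
for o in pucks(W,None):
    print(o);c=o[0]/1000;print(tomove((*c,.021),-17,s))
E
```

```text
[ 0.46867959 -0.142994    0.17966633]
(array([ 468.2, -146.2]), array([27.6, 26.5]), np.int32(573), array([ 0.4682, -0.1457,  0.0189]), np.float64(0.019))
(array([-0.19, -0.04, -0.01]), array([ -3.3,   1. , 158.7]))
```

{"op": "servo_tool", "data": {"series": [[[0, 0, 0, -3, 1, 45, 60], [0, 0, 0, -3, 1, 90, 60], [0, 0, 0, -3, 1, 130, 60], [0, 0, 0, -3, 1, 153, 60], [0, 0, 0, -3, 1, 159, 60], [0, 0, 0, -3, 1, 159, 60], [0, 0, 0, -3, 1, 159, 35], [0, 0, 0, -3, 1, 159, 20], [0, 0, 0, -3, 1, 159, 20], [0, 0, 0, -3, 1, 159, 20], [0, 0, 0, -3, 1, 159, 20], [0, 0, 0, -3, 1, 159, 20]]], "force": 25}}

```text
time: 24.9
tool_pos: [0.4692, -0.1471, 0.0226]
tcp_rot: [[0.292, 0.956, 0.001], [0.956, -0.292, -0.0], [-0.0, 0.001, -1.0]]
contact_force: [-0.8, -0.7, 5.9]
opening: 0.293
finger_force: 25.0
```

```bash
python3 - <<'E'
from h import *
s=sense();print(s["tool_pos"],s["opening"]*93,tomove((.5385,.2295,.24),-17,s))
E
```

```text
[ 0.46923773 -0.14707751  0.0226109 ] 27.241935188972363 (array([0.03, 0.  , 0.02]), array([ 380.4,  -43.6, -217.4]))
```

{"op": "servo_tool", "data": {"series": [[[0, 0, 0, 0, 0, -45, 20], [0, 0, 0, 0, 0, -90, 20], [0, 0, 0, 0, 0, -140, 20], [0, 0, 0, 10, -1, -185, 20], [0, 0, 0, 50, -5, -215, 20], [0, 0, 0, 100, -10, -217, 20], [0, 0, 0, 150, -17, -217, 20], [0, 0, 0, 200, -23, -217, 20], [0, 0, 0, 250, -29, -217, 20], [0, 0, 0, 300, -34, -217, 20], [0, 0, 0, 350, -40, -217, 20], [0, 0, 0, 400, -44, -217, 20]]]}}

```text
time: 26.1
tool_pos: [0.543, 0.2483, 0.2391]
tcp_rot: [[0.292, 0.956, -0.0], [0.956, -0.292, -0.0], [-0.0, -0.0, -1.0]]
contact_force: [0.8, -0.7, -0.7]
opening: 0.292
finger_force: 25.0
```

{"op": "servo_tool", "data": {"series": [[[0, 0, 0, 30, 0, 60, 20], [0, 0, 0, 35, 0, 100, 20], [0, 0, 0, 35, 0, 100, 20], [0, 0, 0, 35, 0, 100, 20], [0, 0, 0, 35, 0, 100, 20]]]}}

```text
time: 26.6
tool_pos: [0.5545, 0.2792, 0.1416]
tcp_rot: [[0.293, 0.956, 0.003], [0.956, -0.293, 0.001], [0.002, 0.002, -1.0]]
contact_force: [0.0, 0.5, -0.4]
opening: 0.286
finger_force: 25.0
```

```bash
python3 - <<'E'
from hold import *
p,s=shot("wrist");W=world(p,s);print(s["tool_pos"],s["opening"]*93);holder(p,s,W)
T=(W-s["tool_pos"])@s["tcp_rot"]
m=(abs(T[...,0])<.025)&(abs(T[...,1])<.0135)&(abs(T[...,2]-.006)<.012)
t=T[m];print("held",len(t),t.min(0),t.max(0),np.percentile(t[:,2],[10,50,90]))
c=np.array([.5507,.2654])-.0004*np.array([.9563,-.2924])+.0648*np.array([.2924,.9563])
print(c,tomove((*c,.065),-17,s))
E
```

```text
[0.55447678 0.27924352 0.14163048] 26.57188777127646
0 bridge 210 -0.7 -0.6 floor 155 [ -1.2 -63.4] [ 5.3 30.9] 89.9
1 bridge 172 -0.7 -0.5
2 bridge 100 -0.6 4.0 floor 155 [ 0.4 24.3] [24.  32.4] 74.7
3 bridge 378 -0.6 -4.6 floor 1170 [-0.3 65. ] [32.3 32.7] 90.0
deck ((-0.3696556091308594, 14.989280700683594), (153.443359375, 63.341434478759766), 89.5881576538086)
held 2318 [-0.0131307 -0.0134645 -0.0059428] [0.01459994 0.01346999 0.01797657] [0.00292351 0.00380834 0.00858436]
[0.569265  0.3274852] (array([ 0.13, -0.1 , -0.02]), array([50.3, -0.1, 76.7]))
```

{"op": "servo_tool", "data": {"series": [[[0, 0, 0, 45, 0, 10, 20], [0, 0, 0, 50, 0, 45, 20], [0, 0, 0, 50, 0, 72, 20], [0, 0, 0, 50, 0, 76, 20], [0, 0, 0, 50, 0, 76, 20], [0, 0, 0, 50, 0, 76, 20], [0, 0, 0, 50, 0, 76, 20]]]}}

```text
time: 27.35
tool_pos: [0.5691, 0.3276, 0.0654]
tcp_rot: [[0.292, 0.956, 0.003], [0.956, -0.292, 0.001], [0.002, 0.002, -1.0]]
contact_force: [0.1, 0.9, 0.0]
opening: 0.291
finger_force: 25.0
```

```bash
python3 - <<'E'
from h import *
s=sense();print(s["tool_pos"],tomove((.5693,.3275,.043),-17,s))
E
```

```text
[0.5690609  0.32756284 0.0653665 ] (array([ 0.13, -0.12, -0.  ]), array([-0. ,  0.2, 22.4]))
```

{"op": "servo_tool", "data": {"series": [[[0, 0, 0, 0, 0, 7, 20], [0, 0, 0, 0, 0, 13, 20], [0, 0, 0, 0, 0, 18, 20], [0, 0, 0, 0, 0, 21, 20], [0, 0, 0, 0, 0, 22.4, 20], [0, 0, 0, 0, 0, 22.4, 20], [0, 0, 0, 0, 0, 22.4, 20]]]}}

```text
time: 28.05
tool_pos: [0.5681, 0.3275, 0.0408]
tcp_rot: [[0.292, 0.956, 0.0], [0.956, -0.292, 0.0], [0.0, 0.0, -1.0]]
contact_force: [0.5, 1.1, -0.1]
opening: 0.291
finger_force: 25.0
```

{"op": "servo_tool", "data": {"series": [[[0, 0, 0, 0, 0, 0, 42], [0, 0, 0, 0, 0, 0, 42], [0, 0, 0, 0, 0, 0, 42], [0, 0, 0, 0, 0, -20, 42], [0, 0, 0, 0, 0, -65, 42], [0, 0, 0, 0, 0, -110, 42], [0, 0, 0, -40, 0, -155, 42], [0, 0, 0, -80, 0, -205, 42], [0, 0, 0, -100, 0, -205, 60], [0, 0, 0, -100, 0, -205, 93], [0, 0, 0, -100, 0, -205, 93]]]}}

```text
time: 29.15
tool_pos: [0.539, 0.2315, 0.2463]
tcp_rot: [[0.293, 0.956, 0.001], [0.956, -0.293, 0.0], [0.001, 0.001, -1.0]]
contact_force: [0.9, 0.0, 0.8]
opening: 0.661
finger_force: 0.0
```

```bash
python3 - <<'E'
from hold import *
p,s=shot("wrist","w5");W=world(p,s);print(s["tool_pos"],s["q"].round(1));holder(p,s,W)
D=W-[.5507,.2654,0];hx=D@[.9563,-.2924,0];hy=D@[.2924,.9563,0]
for y in(.022,.066):
    m=(abs(hx)<.022)&(abs(hy-y)<.014)&(W[...,2]>.030)&(W[...,2]<.0415)
    q=np.c_[hx[m],hy[m],W[m][:,2]];print(len(q),np.percentile(q,[2,98],axis=0)*1e3, np.median(q[:,2]))
    c=np.linalg.lstsq(np.c_[q[:,:2],np.ones(len(q))],q[:,2],rcond=None)[0];print("tilt",c)
for n in("top","scene"):
    q,_=shot(n,n+"5")
    for o in pucks(world(q),None):print(n,o)
E
```

```text
[0.53899283 0.2314817  0.24629727] [18.7 23.  88.   0.  69.  35.7]
0 bridge 179 -1.1 -0.3 floor 515 [ -1.1 -68.7] [29.4 32.5] 89.2
1 bridge 194 -1.1 -0.6 floor 576 [ -1.  -23.6] [31.6 32. ] 0.3
2 bridge 172 -0.5 4.2 floor 150 [-0.4 21.4] [32.  32.2] 0.4
3 bridge 216 -1.0 -0.0 floor 140 [-0.9 65.7] [32. 32.] 0.8
deck ((-0.05529022216796875, -0.7683868408203125), (184.84376525878906, 62.79963302612305), 89.78201293945312)
484 [[-13.30121593   9.62220589  35.52254252]
 [ 11.25070889  33.99492149  38.57882106]] 0.037091799447848656
tilt [-0.00356618  0.00253373  0.03701657]
526 [[-14.01881144  53.00981368  35.2665891 ]
 [  9.87661353  76.77381723  38.93927824]] 0.037171751360906086
tilt [-0.00388926  0.00983404  0.03647863]
```

View pics/w5.png

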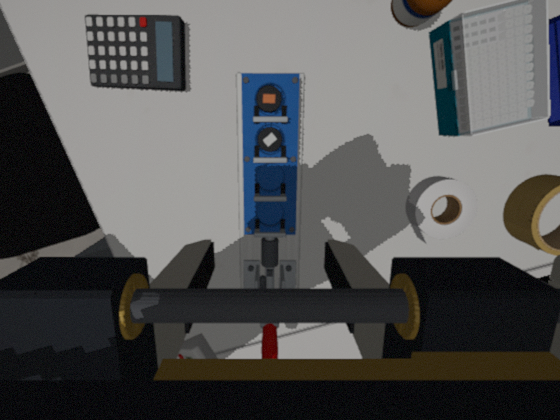

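View pics/top5.png

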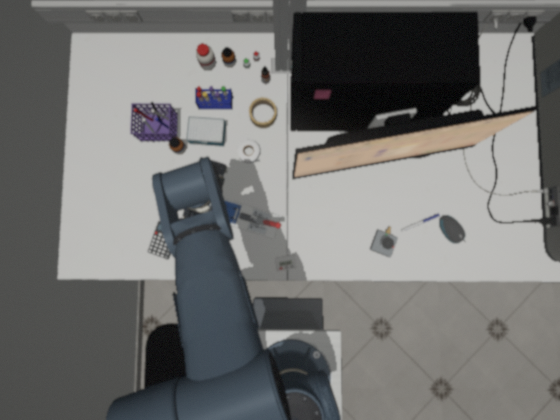

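Both pucks sit flat in pockets 3 and 2 (268,97 and 268,139), and the bench has no others. Next I close the fingers, go behind the handle and push it to +y.

{"op": "servo_tool", "data": {"series": [[[0, 0, 0, -50, 0, 0, 40], [0, 0, 0, -100, 0, 0, 0], [0, 0, 0, -150, 0, 0, 0], [0, 0, 0, -200, 1, 0, 0], [0, 0, 0, -249, 1, 0, 0], [0, 0, 0, -249, 1, 0, 0], [0, 0, 0, -249, 1, 45, 0], [0, 0, 0, -249, 1, 90, 0], [0, 0, 0, -249, 1, 121, 0], [0, 0, 0, -249, 1, 121, 0], [0, 0, 0, -249, 1, 121, 0]]]}}

```text
time: 30.4
tool_pos: [0.4675, -0.006, 0.125]
tcp_rot: [[0.291, 0.957, -0.001], [0.957, -0.291, 0.0], [-0.0, -0.001, -1.0]]
contact_force: [-0.5, 1.1, 0.8]
opening: 0.006
finger_force: 0.0
```

```bash
cat > hs.py <<'E'
from h import *
s=sense();d=s["tool_pos"]-[.5507,.2654,0];print("hy",d@[.2924,.9563,0],"hx",d@[.9563,-.2924,0],d[2],s["contact_force"],s["opening"])
E
python3 hs.py
```

```text
hy -0.2838865678077196 hx -0.0001798482880327329 0.12503815791225978 [-0.48257313  1.07766014  0.78203257] 0.005859719144020434
```

{"op": "servo_tool", "data": {"series": [[[0, 0, 0, 15, 0, 0, 0], [0, 0, 0, 28, 0, 0, 0], [0, 0, 0, 40, 0, 0, 0], [0, 0, 0, 51, 0, 0, 0], [0, 0, 0, 62, 0, 0, 0], [0, 0, 0, 73, 0, 0, 0], [0, 0, 0, 84, 0, 0, 0], [0, 0, 0, 95, 0, 0, 0], [0, 0, 0, 106, 0, 0, 0], [0, 0, 0, 117, 0, 0, 0], [0, 0, 0, 127, 0, 0, 0], [0, 0, 0, 132, 0, 0, 0]]]}}

```text
time: 31.6
tool_pos: [0.506, 0.1208, 0.1251]
tcp_rot: [[0.291, 0.957, 0.001], [0.957, -0.291, 0.0], [0.0, 0.001, -1.0]]
contact_force: [-0.7, -1.3, 0.4]
opening: 0.004
finger_force: 0.0
```

{"op": "servo_tool", "data": {"series": [[[0, 0, 0, 3, 0, 0, 0], [0, 0, 0, 6, 0, 0, 0], [0, 0, 0, 6, 0, 0, 0]]]}}

```text
time: 31.9
tool_pos: [0.507, 0.1246, 0.1245]
tcp_rot: [[0.292, 0.957, -0.001], [0.957, -0.292, -0.002], [-0.002, -0.001, -1.0]]
contact_force: [-1.6, -6.2, 0.8]
opening: 0.004
finger_force: 2.5
```

```bash
python3 hs.py
```

```text
hy -0.1474137835197863 hx -0.0006204541198219019 0.1245479297155937 [-1.61209399 -6.17054888  0.75614754] 0.00360094769621027
```

{"op": "servo_tool", "data": {"series": [[[0, 0, 0, -25, 0, 0, 0], [0, 0, 0, -40, 0, -45, 0], [0, 0, 0, -60, 0, -95, 0], [0, 0, 0, -90, 0, -145, 40], [0, 0, 0, -120, 0, -190, 93], [0, 0, 0, -120, 0, -190, 93], [0, 0, 0, -120, 0, -190, 93]]]}}

```text
time: 32.6
tool_pos: [0.4728, 0.0095, 0.3169]
tcp_rot: [[0.294, 0.956, 0.004], [0.956, -0.294, -0.0], [0.001, 0.004, -1.0]]
contact_force: [0.2, -0.6, -0.7]
opening: 0.299
finger_force: 0.0
```

```bash
python3 - <<'E'
from hold import *
p,s=shot("wrist","w6");W=world(p,s);print(s["tool_pos"],s["q"].round(1));holder(p,s,W)
D=W-[.5507,.2654,0];hx=D@[.9563,-.2924,0];hy=D@[.2924,.9563,0];z=W[...,2]
for y in(.022,.066):
    m=(abs(hx)<.022)&(abs(hy-y)<.014)&(z>.030)&(z<.0415)
    q=np.c_[hx[m],hy[m],z[m]];print(len(q),np.percentile(q,[2,98],axis=0)*1e3, np.median(q[:,2]))
b=(abs(hx)<.02)&(abs(hy)<.1)&(z>.0415)&(z<.05);h,e=np.histogram(hy[b],bins=np.arange(-.11,.1,.004));print([(round(e[i]+.002,3),int(h[i])) for i in range(len(h)) if h[i]>8])
hsv=cv2.cvtColor(p["img"],cv2.COLOR_RGB2HSV).astype(int)
r=(abs(hx)<.04)&(abs(hy+.14)<.12)&((hsv[...,0]<8)|(hsv[...,0]>172))&(hsv[...,1]>150)&(z>.06)&(z<.2)
a=np.arctan2(hy[r]+.163,z[r]-.05);print("lean",np.percentile(a,[5,50,95]),"z",z[r].max())
print(tomove((.4312,-.2995,.20),-33,s))
E
```

```text
[0.4728214  0.00949331 0.31687118] [-4.5  7.  98.9 -0.  73.9 12.6]
0 bridge 91 -1.2 9.2 floor 328 [ -1.3 -62.4] [32.1 24. ] 0.6
1
2
3
deck ((-0.3643035888671875, -68.42890930175781), (50.9613151550293, 62.614654541015625), 89.7410659790039)Traceback (most recent call last):
  File "<stdin>", line 6, in <module>
    return _quantile_unchecked(
        a, q, axis, out, overwrite_input, method, keepdims, weights)
    return _ureduce(a,
                    func=_quantile_ureduce_func,
    ...<5 lines>...
                    overwrite_input=overwrite_input,
                    method=method)
    r = func(a, **kwargs)
    result = _quantile(arr,
                       quantiles=q,
    ...<2 lines>...
                       out=out,
                       weights=wgt)
    slices_having_nans = np.isnan(arr[-1, ...])
                                  ~~~^^^^^^^^^
IndexError: index -1 is out of bounds for axis 0 with size 0
```

View pics/w6.png

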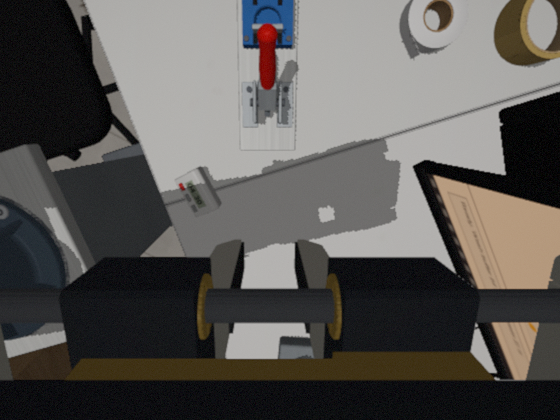

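The handle is locked again, and bridge 0 reads the same as in the initial locked view. Now the valve.

{"op": "servo_tool", "data": {"series": [[[0, 0, 4, -45, 7, 0, 93], [0, 0, 8, -90, 15, 0, 93], [0, 0, 12, -135, 22, 0, 93], [0, 0, 16, -180, 30, 10, 93], [0, 0, 20, -225, 37, 20, 93], [0, 0, 23, -270, 45, 40, 93], [0, 0, 23, -308, 51, 80, 93], [0, 0, 23, -308, 51, 125, 93], [0, 0, 23, -308, 51, 167, 93], [0, 0, 23, -308, 51, 167, 93], [0, 0, 23, -308, 51, 167, 93], [0, 0, 23, -308, 51, 167, 93]]]}}

```text
time: 33.85
tool_pos: [0.4322, -0.2991, 0.1496]
tcp_rot: [[0.642, 0.767, 0.002], [0.767, -0.642, -0.001], [0.0, 0.002, -1.0]]
contact_force: [-0.3, -0.5, -0.2]
opening: 1.0
finger_force: 0.0
```

```bash
python3 - <<'E'
from hold import *
s=sense();print(s["tool_pos"],s["opening"],tomove((.4313,-.2996,.060),-40,s))
p,_=shot("scene");W=world(p);print(ball(W,(.4316,-.2995)))
cv2.imwrite("pics/h6.png",cv2.resize(p["img"][175:265,190:290,::-1],(600,540),interpolation=cv2.INTER_CUBIC))
E
```

```text
[ 0.43224057 -0.29907169  0.14957219] 1.0002643437807 (array([ 0.14, -0.  ,  0.06]), array([-1. , -0.6, 89.6]))
(array([ 0.43287612, -0.29907404,  0.06931049]), 283, np.float64(0.0007511428093579216))
```

View pics/h6.png

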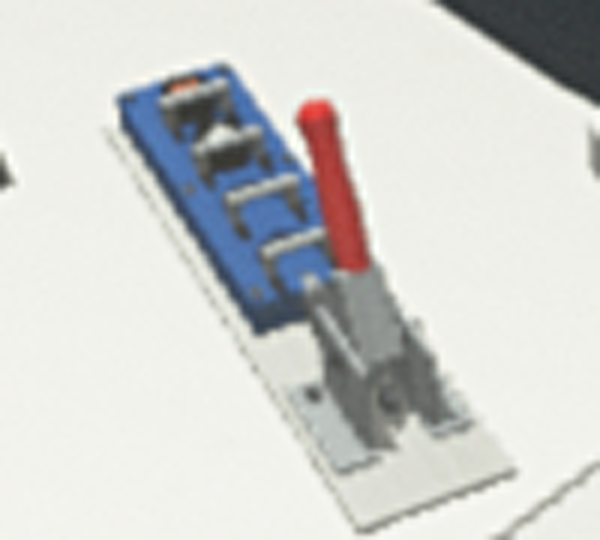

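Locked, with bridges over both pucks (crop 195,95 and 225,145). Now I grip the knob and turn it counter-clockwise.

{"op": "servo_tool", "data": {"series": [[[0, 0, 0, -1, -1, 45, 93], [0, 0, 0, -1, -1, 80, 93], [0, 0, 0, -1, -1, 90, 93], [0, 0, 0, -1, -1, 90, 93], [0, 0, 0, -1, -1, 90, 60], [0, 0, 0, -1, -1, 90, 30], [0, 0, 0, -1, -1, 90, 20], [0, 0, 0, -1, -1, 90, 20], [0, 0, 0, -1, -1, 90, 20], [0, 0, 0, -1, -1, 90, 20]]], "force": 40}}

```text
time: 34.9
tool_pos: [0.4298, -0.2991, 0.0579]
tcp_rot: [[0.643, 0.766, 0.0], [0.766, -0.643, -0.0], [-0.0, 0.0, -1.0]]
contact_force: [0.7, -0.4, -0.0]
opening: 0.535
finger_force: 0.0
```

{"op": "servo_tool", "data": {"series": [[[0, 0, -8, 0, 0, 0, 20], [0, 0, -16, 0, 0, 0, 20], [0, 0, -24, 0, 0, 0, 20], [0, 0, -32, 0, 0, 0, 20], [0, 0, -40, 0, 0, 0, 20], [0, 0, -48, 0, 0, 0, 20], [0, 0, -56, 0, 0, 0, 20], [0, 0, -64, 0, 0, 0, 20], [0, 0, -72, 0, 0, 0, 20], [0, 0, -80, 0, 0, 0, 20], [0, 0, -88, 0, 0, 0, 20], [0, 0, -92, 0, 0, 0, 20]]]}}

```text
time: 36.1
tool_pos: [0.4318, -0.2997, 0.058]
tcp_rot: [[-0.791, 0.612, 0.004], [0.612, 0.791, -0.002], [-0.005, 0.001, -1.0]]
contact_force: [13.0, -0.1, -8.7]
opening: 0.387
finger_force: 40.0
```

{"op": "servo_tool", "data": {"series": [[[0, 0, -8, 0, 0, 0, 20], [0, 0, -16, 0, 0, 0, 20], [0, 0, -24, 0, 0, 0, 20], [0, 0, -30, 0, 0, 0, 20]]]}}

```text
time: 36.5
tool_pos: [0.4303, -0.2989, 0.0578]
tcp_rot: [[-0.991, 0.135, 0.001], [0.135, 0.991, 0.0], [-0.001, 0.0, -1.0]]
contact_force: [-5.1, -0.1, 0.9]
opening: 0.396
finger_force: 40.0
```

```bash
python3 - <<'E'
from h import *
s=sense();print(s["tool_pos"],s["ft_torque"],s["contact_force"],s["q"].round(1),np.degrees(np.arctan2(s["tcp_rot"][1,1],s["tcp_rot"][0,1])))
E
```

```text
[ 0.43031453 -0.29886693  0.05779991] [-0.02698554  0.77147462 -0.90403481] [-5.0844677  -0.13230039  0.94708878] [-3.990e+01  3.160e+01  1.058e+02  1.000e-01  4.260e+01 -1.222e+02] 82.26727954501077
```

A torque of -0.90 N m shows it is slipping against the open stop. A bit more, then release and check.

{"op": "servo_tool", "data": {"series": [[[0, 0, -8, 0, 0, 0, 20], [0, 0, -16, 0, 0, 0, 20], [0, 0, -16, 0, 0, 0, 93], [0, 0, -16, 0, 0, 0, 93], [0, 0, -16, 0, 0, 0, 93], [0, 0, -16, 0, 0, 0, 93], [0, 0, -16, 0, 0, -50, 93], [0, 0, -16, 0, 0, -100, 93], [0, 0, -16, 0, 0, -150, 93], [0, 0, -16, -40, 0, -200, 93], [0, 0, -16, -80, 0, -230, 93], [0, 0, -16, -80, 0, -230, 93]]]}}

```text
time: 37.7
tool_pos: [0.5122, -0.3107, 0.2918]
tcp_rot: [[-0.99, -0.139, 0.005], [-0.139, 0.99, -0.004], [-0.005, -0.004, -1.0]]
contact_force: [-0.4, 0.1, -0.6]
opening: 1.0
finger_force: 0.0
```

```bash
python3 - <<'E'
from h import *
q,s=shot("scene");p,s=shot("wrist");print(s["tool_pos"],s["contact_force"])
a=cv2.resize(q["img"][310:400,310:410],(500,450),interpolation=cv2.INTER_CUBIC)
A,o=cam(p,s);c=A.T@(np.array([.4312,-.2995,.04])-o);u=int(c[0]/c[2]*p["fx"]+p["cx"]);v=int(c[1]/c[2]*p["fy"]+p["cy"]);print(u,v)
b=cv2.resize(p["img"][max(0,v-40):v+40,max(0,u-27):u+27],(300,450),interpolation=cv2.INTER_CUBIC)
cv2.imwrite("pics/v3.png",np.hstack([a,b])[...,::-1])
E
```

```text
[ 0.51213121 -0.31064583  0.29110814] [-1.07800369  0.90618042  0.60445967]
287 119
```

View pics/v3.png

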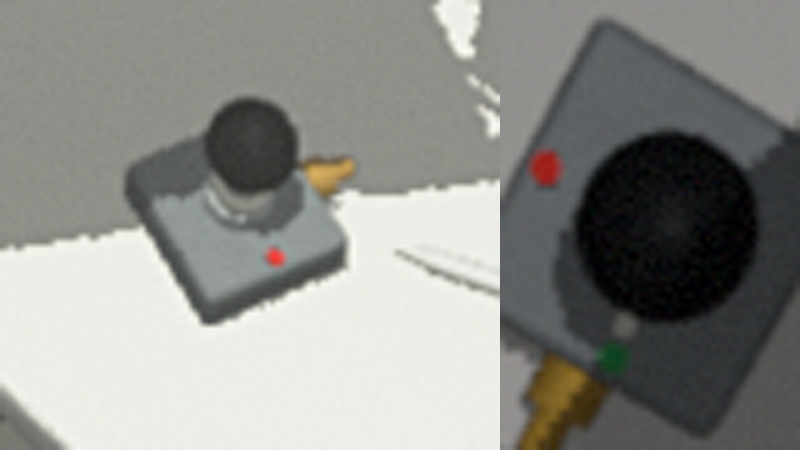

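The pointer is at the green dot (right crop 625,325 and 612,357), so the valve is fully open and the arm is clear. I hand in.

```bash
python3 -c "
from bench import *
print(close_job())"
```

```text
the job is handed in; nothing more can be done
None
```

The job is handed in (no verdict came back): I shut the valve, opened the clamp, laid both pucks found flat in pockets 2 and 3, locked the clamp over them, and reopened the valve to its stop; the timer, calculator and label roll were never touched.

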